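Block up the packed carrying case, close it and lock it

TASK

The counter and the slide box are packed in the carrying case on its sloping stand, but each row still has a gap at one end: stand in each gap the foam block that fills it snugly, pushed right down to the case floor, leaving the block that fits neither gap where it is. Then close the lid fully and, once it is shut, turn the wing knob on it clockwise a quarter turn to its stop. Leave what is already packed in its place and do not disturb the other things on the bench.

Things in the scene. Friction and masses are not known exactly. Their poses are not given: they have to be found in the camera images.
- case: Grey carrying case, base half, fixed on a rod stand that tips its mouth 30 degrees to the robot. Origin: centre of its underside. x up the slope to the hinge, y left along it, z square out of the mouth. Outside 161 (x) by 185.5 (y) mm, rim at z = 38. Inside: floor z = 6, x -70.5 to 70.5, y -82.75 to 82.75. Blocks standing on the floor rise 30 mm over the rim; the deep lid takes them.
- front_gap (a point): Gap left in the front (lower) row at the right end of the counter, 15 mm wide (case y) by about 62 mm long (case x), 32 mm deep to the rim: centre of its floor, axes of the case.
- back_gap (a point): Gap left in the back (upper) row at the left end of the slide box, 64 mm wide (case y) by 79 mm long (case x), 32 mm deep to the rim: centre of its floor, axes of the case.
- lid (a joint): Deep lid, hinged on the upper rim along the case's y; rad, 0 shut, grows as it opens, stop 2.3; starts at 1.95 to 2.2, about upright in the room. Friction (0.3 N m) keeps it where it is left. 161 mm from hinge to free edge, 33 mm deep inside; its dark pads pass beside the blocks; a block over 3 mm too high stops it. Closed fingers can push it shut from behind, on its flat outer face beside the knob.
- lid_hinge (a point): Middle of the lid's hinge line, at case x = 80.5, y = 0, z = 38 mm. The frame turns with the lid and equals the case's when the lid is shut; the lid then reaches from x = 0 to -161 mm, y = -93 to 93, its flat outer face at z = +36 mm.
- knob (a joint): Wing knob of the quarter-turn latch on the lid's outer face, axis square to it, 26 mm from the free edge, midway along it. rad; starts at 0 to 0.15 (wing about parallel to the free edge, unlocked), grows as it turns clockwise seen from outside, stop at 1.5 (wing square to the edge, locked). Friction 0.05 N m.
- knob_grip (a point): On the knob's axis at gripping height, 17 mm above the lid's face. Wing 9 mm thick (this frame's x), 38 mm long (y), from 5 to 25 mm above the face, on a 34 mm disc 4 mm thick. z points out of the lid; the frame turns with the wing.
- counter: Dark cell tally counter with five keys, 62 (x) by 150 (y) by 37 (z) mm, lying loose in the front row of the case, axes along the case's. Origin: centre of its underside. It is to stay there.
- slide_box: Green box for microscope slides, shut, 76 (x) by 101 (y) by 31 (z) mm, lying loose in the back row of the case, axes along the case's. Origin: centre of its underside. It is to stay there.
- wide_block: Firm grey foam block, 74 (x) by 61 (y) by 62 (z, tall) mm, standing upright on the bench beside the case. Origin: centre of its foot. Fills the back-row gap with its y along the case's y (either way round). Foot edges bevelled 3 mm. About 60 g.
- thin_block: Firm grey foam slab, 54 (x) by 12 (y) by 62 (z, tall) mm, standing on edge on the bench beside the case. Origin: centre of its foot. Fills the front-row gap with its y along the case's y (either way round). Foot edges bevelled 1.6 mm. About 30 g.
- spare_block: Firm grey foam block, 58 (x) by 30 (y) by 62 (z, tall) mm, standing on the bench beside the case. Origin: centre of its foot. Too thick for the one gap and too loose for the other; it stays where it stands.
- timer: White wedge-shaped bench timer, 51 by 64 by 57 mm, standing loose to the right of the work. Bystander. Origin: centre of its underside.
- bottle: Small white reagent bottle with a screw cap, 40 mm across, 75 mm tall, standing loose to the left of the work. Bystander. Origin: centre of its underside.
- forceps: Steel forceps, 140 mm long, 9 mm high, lying loose to the right of the work. Bystander. Origin: centre of its underside.
Mind the look-alikes: they are no part of the job. Of the things shaped like the thin_block, the grey one is meant.

How it is judged (in metres and radians):
On the way, in this order (a step that is already met when the one before it is completed fails the run):
1. both blocks stand down on the case floor in their gaps, the lid still open (x of wide_block in the frame of case between 0.022 and 0.04 m and y of wide_block in the frame of case between 0.044 and 0.057 m and z of wide_block in the frame of case between 0.003 and 0.0095 m and angle between the z axis of each of wide_block, thin_block and the z axis of case, either way round below 0.08 rad and x of thin_block in the frame of case between -0.048 and -0.03 m and y of thin_block in the frame of case between -0.0795 and -0.0705 m and z of thin_block in the frame of case between 0.003 and 0.0095 m and value of joint lid above 1 rad), for 0.2 s.
2. the lid is fully shut over them, the knob not yet turned (x of wide_block in the frame of case between 0.022 and 0.04 m and y of wide_block in the frame of case between 0.044 and 0.057 m and z of wide_block in the frame of case between 0.003 and 0.0095 m and angle between the z axis of each of wide_block, thin_block and the z axis of case, either way round below 0.08 rad and x of thin_block in the frame of case between -0.048 and -0.03 m and y of thin_block in the frame of case between -0.0795 and -0.0705 m and z of thin_block in the frame of case between 0.003 and 0.0095 m and value of joint lid below 0.03 rad and value of joint knob below 0.6 rad), for 0.2 s.
At the end, for the whole second after the job is handed in: Wide block in the back-row gap, thin block in the front-row gap, each upright in the case and within 3.5 mm of its floor; counter and slide box within 12 mm of where they were; lid shut to within 0.03 rad; knob past 1.25 rad; blocks at rest (x of wide_block in the frame of case between 0.022 and 0.04 m and y of wide_block in the frame of case between 0.044 and 0.057 m and z of wide_block in the frame of case between 0.003 and 0.0095 m and angle between the z axis of each of wide_block, thin_block and the z axis of case, either way round below 0.08 rad and x of thin_block in the frame of case between -0.048 and -0.03 m and y of thin_block in the frame of case between -0.0795 and -0.0705 m and z of thin_block in the frame of case between 0.003 and 0.0095 m and distance of each of counter, slide_box from where it was at the start of the episode below 0.012 m and value of joint lid below 0.03 rad and value of joint knob above 1.25 rad and linear speed of each of wide_block, thin_block below 0.02 m/s); the robot touches nothing.
It fails at once if the counter or the slide box is shoved or lifted over 20 mm from its place (distance of any of counter, slide_box from where it was at the start of the episode above 0.02 m).
It fails at once if the spare block or a bystander is moved over 30 mm (distance of any of spare_block, timer, bottle, forceps from where it was at the start of the episode above 0.03 m).
It also fails if it takes over 72 s, if anything falls off the work surface, if the arm or the gripper's body presses on something with over 40 N, if the wrist force passes 120 N, or if a joint passes its speed limit or range.

ROBOT

A 6-joint arm with a two-finger parallel gripper is mounted at the origin on a cart in front of the work surface, level with it; the furniture and walls round the work are solid. World frame = base frame: x ahead of the robot, y to its left, z up, the work surface at z = 0. Lengths are in m, angles in degrees, forces in N, time in s.
With the tool pointing down it reaches from about 0.375 to 0.9 m from the base axis. Payload 3.1 kg.
Tool frame: the origin (TCP) lies between the finger pads; the fingertips stand 11 mm ahead of it and the grasp point (between the pads) lies 8 mm behind it; z points along the fingers, y is the line along which they close (so a half turn about z gives the same grasp; the last joint's range is limited). The gripper opens to 87 mm and grips with 3 to 60 N. Pads are 19 mm wide; open, the fingers measure 117 mm over their backs; the gripper's body (75 mm by 190 mm) begins 51 mm behind the grasp point.
Start: joints at [52.855, 30.224, 82.088, -0, 67.689, -10.227], TCP at [0.283, 0.557, 0.234] pointing down, gripper open.
Joint ranges: [-176.69, 176.69], [-43.24, 126.21], [12.49, 139.97], [-82, 262], [0, 151.66], [-163.58, 163.58]. Speed limits (degrees/s): [159.86, 159.86, 180, 180, 180, 180].

INTERFACE

Orientations are given as a 3x3 rotation matrix whose columns are the frame's x, y, z axes.
In Python, from rig import bot, viewer, workorder, nets gives the robot as it stands. The module is installed in compiled form; this text tells all that it offers.
- The arm moves only by the tool move_arm, never from a script. Its argument "increments" is a list of rows, each a list of 7 numbers: the shift along the tool's x, y, z normalised to -1 to 1, where 1 is 0.3 m, then the turn, a rotation vector about the tool's x, y, z normalised to -1 to 1, where 1 is pi rad, then the opening, from 0 (shut) to 1 (fully open). In form: [[tx, ty, tz, wx, wy, wz, grip], ...]. A call has 1 to 10 rows; each row is the pose to reach, as a shift and turn from the pose commanded when the call began, along the tool's axes at that moment, turning the shorter way round; what a row does not reach only later rows make up. A row lasts 1/12 s, in which the tool goes at most 41.7 mm and 7.16 degrees, less where a joint would pass 70% of its speed; a pose out of reach is approached as far as the arm can. A call with a number of a shift or a turn outside -1 to 1 is refused whole. A call with a gripper value outside its range is refused whole. The fingers move at their own pace and stop on an object; the grip force is fixed at half the most. Time passes only in rows, so rows that repeat a pose let the fingers close. It gives the time, the measured TCP pose, the force, the opening and the grip force at its end, in the units of the state.
- bot.read_state(): the state, without advancing time (a new reading comes with each control period).
- viewer.capture(name): name is "scene" or "top" or "wrist"; returns a dict with "image" (420x560x3 uint8, blue, green, red), "K" (3x3 intrinsics, pixels), "eye" and "orientation" of the camera in the world. Camera axes: x right, y up, looking along -z (the intrinsics and any distortion apply to the point x, -y, -z); pixel columns grow to the right and rows downward; lengths in m; the calibration is good to about 2 mm. A picture is of the moment at which its call begins. There is no depth.
- workorder.hand_in(): hands the job in; it is judged then, once.
Trained networks look in the newest picture that a camera, given by its name, has taken for a name from the list of things; names that differ only in an ending like _2 or _b are one class to them, and where a whole thing is asked for, a point or a joint stands for the part that bears it (a point fixed in the world has none). Each returns a list of dicts, best first, with "conf" (0 to 1); they miss things now and then, are a little off and sometimes report something else, mostly with a low value. They report only what shows in the picture. A call takes as long as a camera call. They do not tell look-alikes from the thing itself.
- nets.find_in(camera, thing): "location" ([column, row] in pixels, amid what is visible of it).
The state is a dict: "time_s": time; "joint_positions": joint angles; "qvel": joint speeds; "tau": joint torques, N m; "position": TCP position; "tcp_rot": TCP orientation; "force": force on the tool from outside, world axes, zero at the start; "moment": the same for the moment, N m; "opening": opening from 0.0 (shut) to 1.0 (fully open); "grasp_force": force on a finger pad.
Only numpy, scipy, OpenCV 4.12 (cv2) and the standard library are available. Lean on these libraries where they do the work, as an engineer would, in place of code of your own. Each camera call takes 0.05 s, during which the arm holds its last target. There are 200 camera calls.

## Working session

There is one attempt and no reset: what is moved stays moved. The work goes in short steps, Python scripts to look and compute and a tool call to move; the robot and the scene stay as the last step left them, time stands still between calls to the robot, and variables do not carry over. Pictures are saved under pics/ and viewed, at most 10 in all, crops included, and the job is handed in when it is done.

Besides the shell and the picture viewer there is one more tool, called after "Emit:" as name([rows], argument=value, ...), one row to a line, values as JSON. move_arm: Moves the arm, as the interface text tells. Its arguments: {"type":"object","properties":{"increments":{"type":"array"}},"required":["increments"]}

```bash
mkdir -p pics
cat > h.py <<'E'
import numpy as np, cv2
from rig import bot, viewer, workorder, nets
def cap(n,save=None):
    c=viewer.capture(n)
    if save: cv2.imwrite('pics/'+save,c['image'])
    return c
def ray(c,px):
    K=np.array(c['K']);d=np.linalg.inv(K)@[px[0],px[1],1.];d=np.array(c['orientation'])@[d[0],-d[1],-d[2]]
    return np.array(c['eye']),d/np.linalg.norm(d)
def onz(c,px,z):
    e,d=ray(c,px);return e+d*(z-e[2])/d[2]
def proj(c,P):
    p=np.array(c['orientation']).T@(np.array(P,float)-c['eye']);q=np.array(c['K'])@[p[0],-p[1],-p[2]];return q[:2]/q[2]
def tri(c1,p1,c2,p2):
    e1,d1=ray(c1,p1);e2,d2=ray(c2,p2);A=np.stack([d1,-d2],1);s=np.linalg.lstsq(A,e2-e1,rcond=None)[0]
    a=e1+d1*s[0];b=e2+d2*s[1];return (a+b)/2,np.linalg.norm(a-b)
E
python3 - <<'E'
from h import *
np.set_printoptions(precision=4,suppress=True)
s=cap('scene','s0.png');t=cap('top','t0.png')
cv2.imwrite('pics/st.png',np.vstack([s['image'],t['image']])) 
print({k:s[k] for k in('K','eye','orientation')});print({k:t[k] for k in('K','eye','orientation')})
for n in ['case','lid','knob','counter','slide_box','wide_block','thin_block','spare_block','timer','bottle','forceps','front_gap','back_gap','knob_grip','lid_hinge']:
  a=nets.find_in('scene',n);b=nets.find_in('top',n)
  f=lambda l:[(np.round(x['location'],1).tolist(),round(x['conf'],2)) for x in l[:4]]
  print(n,f(a),f(b))
st=bot.read_state();print(st['position'],st['tcp_rot'],st['opening'])
E
```

```text
{'K': array([[402.3676,   0.    , 283.9859],
       [  0.    , 402.3676, 211.5726],
       [  0.    ,   0.    ,   1.    ]]), 'eye': array([ 0.0872, -0.8196,  0.8752]), 'orientation': array([[ 0.8926,  0.2899, -0.3453],
       [-0.4508,  0.5886, -0.671 ],
       [ 0.0087,  0.7546,  0.6561]])}
{'K': array([[423.0959,   0.    , 281.6244],
       [  0.    , 423.0959, 205.6729],
       [  0.    ,   0.    ,   1.    ]]), 'eye': array([ 0.3961, -0.0435,  1.4767]), 'orientation': array([[-0.0088,  0.9968, -0.0799],
       [-0.9999, -0.0095, -0.0079],
       [-0.0087,  0.0798,  0.9968]])}
case [([322.5, 196.3], 0.85)] [([293.3, 176.4], 0.65)]
lid [([328.5, 177.7], 0.65)] [([296.7, 169.1], 0.83)]
knob [] []
counter [([289.5, 236.1], 0.61)] [([296.8, 215.8], 0.73)]
slide_box [([311.8, 226.0], 0.93)] [([306.7, 195.4], 0.77)]
wide_block [([234.9, 186.0], 0.78)] [([202.9, 228.8], 0.78)]
thin_block [([226.2, 166.5], 0.79), ([257.5, 201.3], 0.55)] [([202.1, 229.6], 0.51)]
spare_block [([328.7, 304.8], 0.64)] [([291.0, 157.4], 0.59), ([369.4, 221.2], 0.55), ([308.1, 192.3], 0.52)]
timer [([377.3, 336.7], 0.74), ([323.9, 194.4], 0.52)] [([403.7, 194.3], 0.83), ([298.6, 213.3], 0.57)]
bottle [([239.6, 146.6], 0.72)] [([297.6, 168.5], 0.67), ([137.7, 194.5], 0.58)]
forceps [([355.0, 374.9], 0.84)] [([290.0, 156.5], 0.61), ([293.9, 172.2], 0.6)]
front_gap [([320.1, 198.3], 0.6)] [([291.9, 177.7], 0.88)]
back_gap [([321.7, 193.7], 0.97), ([328.3, 176.0], 0.45)] [([292.1, 178.0], 0.87)]
knob_grip [] [([289.9, 154.9], 0.44)]
lid_hinge [([328.1, 175.9], 0.9)] [([293.8, 169.6], 0.87), ([402.2, 195.8], 0.73)]
[0.2829 0.5573 0.2335] [[-0.8917  0.4527 -0.    ]
 [ 0.4527  0.8917 -0.    ]
 [ 0.     -0.     -1.    ]] 1.0014544912376506
```

View pics/s0.png

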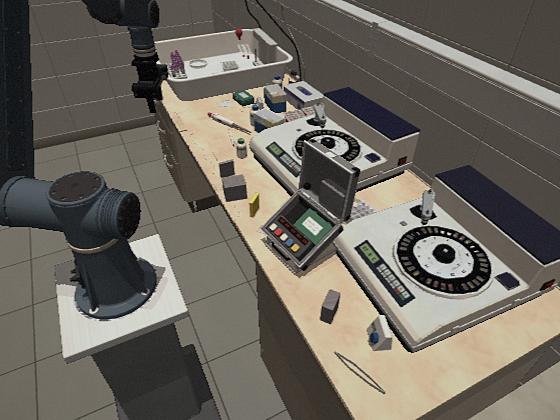

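View pics/t0.png

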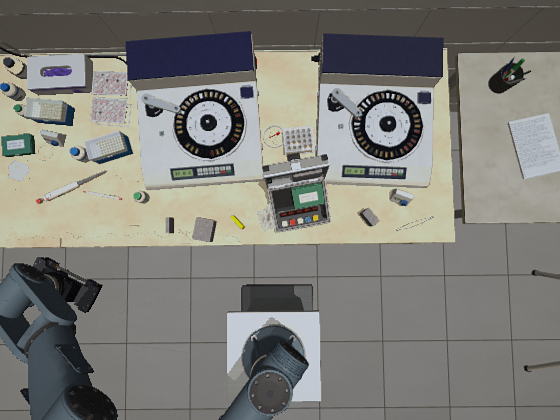

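The scene shows the lid upright behind the case (328,178), the case at about (300,235), the wide block at (234,187), a grey thin slab at (226,166), a yellow slab at (254,204) and the spare block at (330,305). In the top view the same things are at: grey slab (168,225), wide (203,229), yellow (238,221), spare (369,217).
Thin-block candidates: the grey slab (226,166) and the yellow look-alike (254,204). By the description I choose the grey one and check it in a close crop.

Run:
```python
from h import *
np.set_printoptions(precision=4,suppress=True)
s=cap('scene');t=cap('top')
a=cv2.resize(s['image'][140:280,200:360],None,fx=4,fy=4,interpolation=cv2.INTER_CUBIC)[:560]
b=cv2.resize(t['image'][205:250,150:340],None,fx=4,fy=4,interpolation=cv2.INTER_CUBIC)
c=np.zeros((600,800,3),np.uint8);c[:380,:480]=a[40:420,:480];c[400:580,:760]=b
cv2.imwrite('pics/c1.png',c)
for n,p,z in [('thin',(168,222),.062),('wide',(204,228),.062),('yel',(238,221),.062),('spare',(368,214),.062),('case',(296,205),.09),('timer',(402,195),.04),('bottle',(140,196),.075)]:
  print(n,onz(t,p,z))
w=cap('wrist');print(w['K'],w['eye'],w['orientation'])
```

```text
thin [0.4582 0.3492 0.062 ]
wide [0.437  0.2282 0.062 ]
yel [0.4594 0.1143 0.062 ]
spare [ 0.4788 -0.3207  0.062 ]
case [ 0.509  -0.0797  0.09  ]
timer [ 0.5438 -0.4422  0.04  ]
bottle [0.5453 0.4404 0.075 ]
[[347.9013   0.     281.6498]
 [  0.     347.9013 204.7361]
 [  0.       0.       1.    ]] [0.222  0.5889 0.3853] [[ 0.4529 -0.8627 -0.2249]
 [ 0.8915  0.4381  0.115 ]
 [-0.0007 -0.2526  0.9676]]
```

View pics/c1.png

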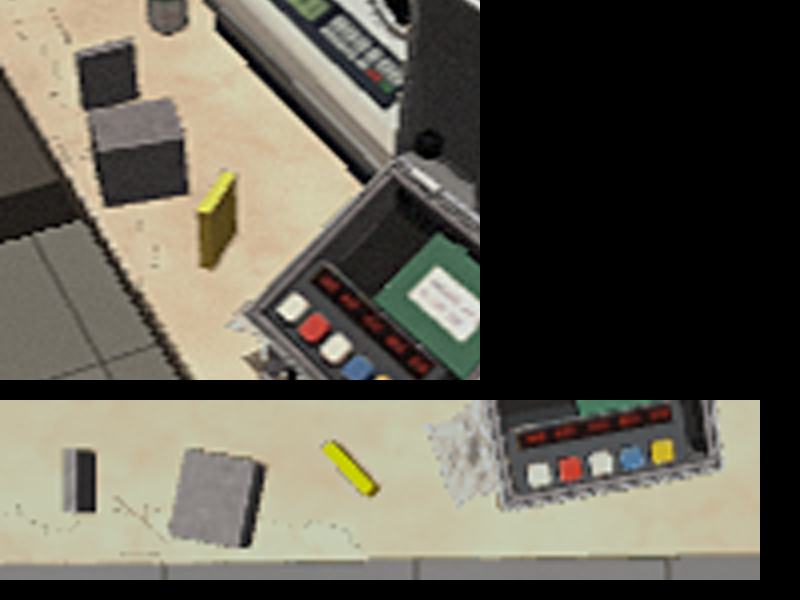

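The crop confirms the grey slab (top view about (168,225)) is the thin block; the yellow one at (238,221) is the look-alike. Next I move the wrist camera over the blocks.

```bash
cat >> h.py <<'E'
from scipy.spatial.transform import Rotation as Ro
np.set_printoptions(precision=4,suppress=True)
def plan(R,p,R0=None,p0=None,lab=''):
    if R0 is None: st=bot.read_state();R0,p0=np.array(st['tcp_rot']),np.array(st['position'])
    d=R0.T@(np.array(p)-p0);w=Ro.from_matrix(R0.T@R).as_rotvec()
    n=int(np.ceil(max(np.linalg.norm(d)/.0417,np.degrees(np.linalg.norm(w))/7.16)))
    print(lab,'inc',np.round(np.r_[d/.3,w/np.pi],4).tolist(),'rows>=',n)
def Rt(x,z):
    z=np.array(z,float);z/=np.linalg.norm(z);x=np.array(x,float);x-=z*(x@z);x/=np.linalg.norm(x);return np.stack([x,np.cross(z,x),z],1)
E
python3 -c "
from h import *
R=Rt([-1,0,0],[0,0,-1]);plan(R,[.43,.28,.30])"
```

```text
inc [-0.8557, -0.6021, -0.2215, -0.0, -0.0, -0.1495] rows>= 8
```

Emit:
move_arm([
  [-0.856,-0.602,-0.2215,0,0,-0.1495,1],
  [-0.856,-0.602,-0.2215,0,0,-0.1495,1],
  [-0.856,-0.602,-0.2215,0,0,-0.1495,1],
  [-0.856,-0.602,-0.2215,0,0,-0.1495,1],
  [-0.856,-0.602,-0.2215,0,0,-0.1495,1],
  [-0.856,-0.602,-0.2215,0,0,-0.1495,1],
  [-0.856,-0.602,-0.2215,0,0,-0.1495,1],
  [-0.856,-0.602,-0.2215,0,0,-0.1495,1],
  [-0.856,-0.602,-0.2215,0,0,-0.1495,1],
  [-0.856,-0.602,-0.2215,0,0,-0.1495,1],
])

```text
time_s: 2.58
position: [0.4313, 0.2787, 0.3006]
tcp_rot: [[-1.0, 0.004, 0.001], [0.004, 1.0, 0.001], [-0.001, 0.001, -1.0]]
force: [-0.1, -0.0, -0.7]
opening: 0.999
grasp_force: 0.0
```

```bash
cat > seg.py <<'E'
from h import *
def blocks(c,tag):
    im=c['image'];hsv=cv2.cvtColor(im,cv2.COLOR_BGR2HSV)
    return hsv
E
python3 -c "
from h import *
w=cap('wrist','w1.png');st=bot.read_state();print(st['time_s'],st['position'],w['eye'],w['orientation'])
import pickle;pickle.dump(w,open('w1.pkl','wb'))"
```

```text
2.6333 [0.4303 0.2797 0.3001] [0.3628 0.2795 0.4523] [[ 0.0045 -0.9674 -0.2533]
 [ 1.      0.0043  0.0014]
 [-0.0003 -0.2533  0.9674]]
```

View pics/w1.png

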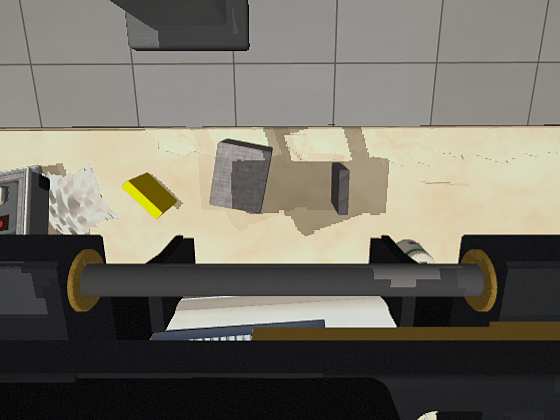

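The wrist view shows the wide block at (243,177), the thin grey slab at (341,188) and the yellow one at (150,195). I fit cuboid silhouettes to the low-saturation masks.

```bash
cat > seg.py <<'E'
from h import *
from scipy.optimize import minimize
def hull(c,x,y,a,dim):
    P=[]
    for sx in(-1,1):
        for sy in(-1,1):
            for z in(0,dim[2]):
                u,v=sx*dim[0]/2,sy*dim[1]/2
                P.append(proj(c,[x+u*np.cos(a)-v*np.sin(a),y+u*np.sin(a)+v*np.cos(a),z]))
    return cv2.convexHull(np.array(P,np.float32))
def fit(c,roi,dim,guess,sat=45):
    x0,y0,x1,y1=roi
    hsv=cv2.cvtColor(cv2.GaussianBlur(c['image'],(3,3),0),cv2.COLOR_BGR2HSV)
    m=np.zeros(hsv.shape[:2],np.uint8);m[y0:y1,x0:x1]=(hsv[y0:y1,x0:x1,1]<sat)*255
    m=cv2.morphologyEx(m,cv2.MORPH_OPEN,np.ones((3,3)));n,l,s,_=cv2.connectedComponentsWithStats(m)
    m=(l==1+np.argmax(s[1:,4])).astype(np.uint8)*255
    k=4;M=cv2.resize(m[y0:y1,x0:x1],None,fx=k,fy=k,interpolation=cv2.INTER_LINEAR)>127
    def cost(q):
        h=(hull(c,q[0],q[1],q[2],dim)-[x0,y0]+.5)*k-.5
        b=np.zeros(M.shape,np.uint8);cv2.fillPoly(b,[np.round(h*16).astype(np.int32)],1,shift=4)
        return (M!=(b>0)).sum()/M.sum()
    best=None
    for a in np.radians([-20,-10,0,10,20]):
        g=[guess[0],guess[1],guess[2]+a]
        r=minimize(cost,g,method='Nelder-Mead',options=dict(initial_simplex=[g]+[list(np.array(g)+d) for d in np.diag([.01,.01,.1])],xatol=1e-5,fatol=1e-5))
        if best is None or r.fun<best.fun: best=r
    return best.x[:2],np.degrees(best.x[2]),best.fun
E
python3 - <<'E'
from seg import *
import pickle
w=pickle.load(open('w1.pkl','rb'));hsv=cv2.cvtColor(w['image'],cv2.COLOR_BGR2HSV)
for p in[(235,150),(245,190),(228,145),(340,195),(336,180),(300,190),(300,140),(341,168)]:print(p,hsv[p[1],p[0]],end=' ')
print()
for s in(35,45,60):
  print(s,fit(w,(195,128,290,228),(.074,.061,.062),(.437,.228,0.),s),fit(w,(318,150,365,225),(.054,.012,.062),(.458,.349,0.),s))
E
```

```text
(235, 150) [ 10  19 164] (245, 190) [ 6 14 90] (228, 145) [ 14  17 167] (340, 195) [13 19 96] (336, 180) [ 0 20 52] (300, 190) [ 19  66 142] (300, 140) [ 28  38 221] (341, 168) [ 0  5 52] 
35 (array([0.4332, 0.2316]), np.float64(-10.482590135973815), np.float64(0.07306867694861333)) (array([0.4509, 0.35  ]), np.float64(3.8905525381689636), np.float64(0.15630168706582864))
45 (array([0.4318, 0.2311]), np.float64(-11.122574442647316), np.float64(0.157341235256522)) (array([0.4514, 0.3502]), np.float64(3.5120804131972863), np.float64(0.11832427246562201))
60 (array([0.4209, 0.2244]), np.float64(5.915468243839747), np.float64(0.45262569237324246)) (array([0.4506, 0.3499]), np.float64(1.1005841394709033), np.float64(0.055595615806172484))
```

```bash
sed -i 's/(hsv\[y0:y1,x0:x1,1\]<sat)\*255/((hsv[y0:y1,x0:x1,1]<sat)\&(hsv[y0:y1,x0:x1,2]<195))*255/' seg.py
python3 - <<'E'
from seg import *
import pickle
w=pickle.load(open('w1.pkl','rb'))
for s in(30,40,50):
  print(s,fit(w,(195,128,290,228),(.074,.061,.062),(.437,.228,0.),s),fit(w,(318,150,365,225),(.054,.012,.062),(.458,.349,0.),s))
R=Rt([-1,0,0],[0,0,-1]);plan(R,[.39,-.06,.38])
E
```

```text
30 (array([0.4342, 0.231 ]), np.float64(-11.60486682600914), np.float64(0.07806778200617505)) (array([0.4512, 0.3501]), np.float64(4.084255011471696), np.float64(0.18756388415672914))
40 (array([0.4331, 0.2308]), np.float64(-11.390558579476313), np.float64(0.03881719688082258)) (array([0.4509, 0.35  ]), np.float64(3.944486641807717), np.float64(0.13249109167476514))
50 (array([0.4336, 0.231 ]), np.float64(-11.100031609923816), np.float64(0.024889568467550117)) (array([0.4514, 0.3501]), np.float64(3.5518332109794497), np.float64(0.10683760683760683))
 inc [0.1318, -1.1325, -0.267, 0.0002, -0.0, -0.0007] rows>= 9
```

Run:
```python
from h import *
a=np.radians(5);c30,s30=np.cos(np.pi/6),.5
x=np.array([c30*np.cos(a),c30*np.sin(a),s30]);z=np.array([-s30*np.cos(a),-s30*np.sin(a),c30])
plan(Rt(-x,-z),[.392,-.08,.334])
```

```text
inc [0.125, -1.1992, -0.1137, -0.0072, -0.1666, -0.0279] rows>= 9
```

Emit:
move_arm([
  [0.125,-0.6,-0.114,-0.0072,-0.1666,-0.0279,1],
  [0.125,-0.6,-0.114,-0.0072,-0.1666,-0.0279,1],
  [0.125,-0.6,-0.114,-0.0072,-0.1666,-0.0279,1],
  [0.125,-0.6,-0.114,-0.0072,-0.1666,-0.0279,1],
  [0.125,-0.6,-0.114,-0.0072,-0.1666,-0.0279,1],
])

```text
time_s: 3.05
position: [0.3892, 0.1028, 0.3324]
tcp_rot: [[-0.864, -0.094, 0.494], [-0.081, 0.996, 0.046], [-0.497, -0.0, -0.868]]
force: [0.1, -0.4, -0.3]
opening: 1.002
grasp_force: 0.0
```

```bash
cat >> h.py <<'E'
a5=np.radians(5)
def caseR(a): 
    c,s=np.cos(np.pi/6),.5
    x=np.array([c*np.cos(a),c*np.sin(a),s]);y=np.array([-np.sin(a),np.cos(a),0]);return np.stack([x,y,np.cross(x,y)],1)
E
python3 -c "
from h import *
C=caseR(a5);plan(Rt(-C[:,0],-C[:,2]),[.392,-.08,.334])"
```

```text
inc [0.0388, -0.6076, -0.028, 0.0009, -0.0013, 0.0018] rows>= 5
```

Emit:
move_arm([
  [0.039,-0.608,-0.028,0,0,0,1],
  [0.039,-0.608,-0.028,0,0,0,1],
  [0.039,-0.608,-0.028,0,0,0,1],
  [0.039,-0.608,-0.028,0,0,0,1],
  [0.039,-0.608,-0.028,0,0,0,1],
  [0.039,-0.608,-0.028,0,0,0,1],
  [0.039,-0.608,-0.028,0,0,0,1],
])

```text
time_s: 3.63
position: [0.3955, -0.0836, 0.3354]
tcp_rot: [[-0.865, -0.083, 0.494], [-0.072, 0.997, 0.042], [-0.496, 0.001, -0.868]]
force: [-0.5, -0.0, -0.8]
opening: 1.0
grasp_force: 0.0
```

```bash
python3 -c "
from h import *
w=cap('wrist','w2.png');st=bot.read_state();print(st['time_s'],st['position'],st['joint_positions'],w['eye'],w['orientation'])
import pickle;pickle.dump(w,open('w2.pkl','wb'))
cv2.imwrite('pics/w2c.png',cv2.resize(w['image'][:270,100:460],None,fx=2.2,fy=2.2,interpolation=cv2.INTER_CUBIC))"
```

```text
3.6833 [ 0.3949 -0.0809  0.3348] [ -45.2593   -6.3322  121.1621   30.218    49.4167 -156.9826] [ 0.2617 -0.0942  0.4333] [[-0.0829 -0.7126 -0.6967]
 [ 0.9966 -0.0596 -0.0576]
 [-0.0004 -0.699   0.7151]]
```

View pics/w2c.png

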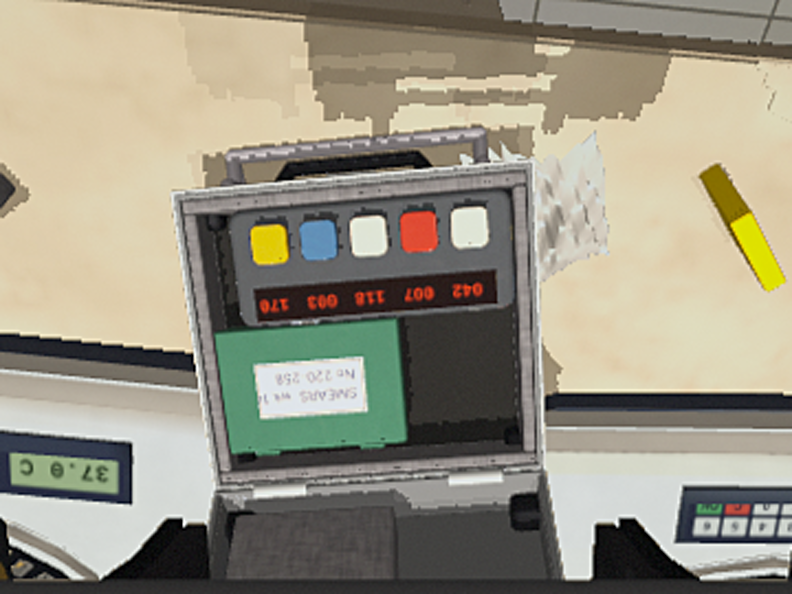

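The wrist view (crop scale 2.2, column offset 100) shows the case: rim corners at about (175,192), (530,160), (545,472), (215,491), with image right being case left. The back gap is at (465,390) and the front gap at (220,265), both free. I fit the case pose to the rim edges.

```bash
cat > casefit.py <<'E'
from h import *
from scipy.optimize import least_squares,minimize
def fitcase(w,clicks=None,q0=None):
    if q0 is None:
        pts=np.array([[-80.5,-92.75,38],[-80.5,92.75,38],[80.5,92.75,38],[80.5,-92.75,38]])/1e3
        f=lambda q:np.ravel([proj(w,caseR(q[3])@p+q[:3])-c for p,c in zip(pts,clicks)])
        r=least_squares(f,[.51,-.08,.07,.1]);print('click',r.x,r.fun.round(1));q0=r.x
    g=cv2.cvtColor(cv2.GaussianBlur(w['image'],(0,0),1.2),cv2.COLOR_BGR2GRAY).astype(np.float32)
    gx,gy=cv2.Sobel(g,cv2.CV_32F,1,0),cv2.Sobel(g,cv2.CV_32F,0,1)
    ed=[]
    for hx,hy in((80.5,92.75),(70.5,82.75)):
        c=[(-hx,-hy),(-hx,hy),(hx,hy),(hx,-hy)]
        for i in range(4):
            if hx>75 and i==2: continue
            ed.append((np.array([*c[i],38])/1e3,np.array([*c[(i+1)%4],38])/1e3))
    def cost(q,each=False):
        R=caseR(q[3]);out=[]
        for a,b in ed:
            p=np.array([proj(w,R@(a+(b-a)*t)+q[:3]) for t in np.linspace(.08,.92,60)],np.float32)
            d=p[-1]-p[0];n=np.array([-d[1],d[0]])/np.linalg.norm(d)
            m=lambda I:cv2.remap(I,p[None,:,0].copy(),p[None,:,1].copy(),cv2.INTER_LINEAR)[0]
            v=m(gx)*n[0]+m(gy)*n[1];out.append(np.median(v))
        return np.array(out) if each else -np.abs(out).sum()
    best=None
    for k in range(12):
        rng=np.random.default_rng(k);g0=np.array(q0)+rng.normal(size=4)*[.002,.002,.003,.01]*(k>0)
        r=minimize(cost,g0,method='Nelder-Mead',options=dict(initial_simplex=[g0]+[g0+d for d in np.diag([.003,.003,.003,.015])],maxiter=600,xatol=1e-5,fatol=1e-3))
        if best is None or r.fun<best.fun:best=r
    print('fit',best.x,best.fun,cost(best.x,True).round(0),'deg',np.degrees(best.x[3]))
    return best.x
E
python3 - <<'E'
from casefit import *
import pickle
w=pickle.load(open('w2.pkl','rb'))
cl=np.array([(175,192),(530,160),(545,472),(215,491)])/2.2+[100,0]
q=fitcase(w,cl);im=w['image'][:270,100:460].copy();k=3;im=cv2.resize(im,None,fx=k,fy=k,interpolation=cv2.INTER_CUBIC)
R=caseR(q[3])
def poly(pts,col):
    p=np.array([(proj(w,R@(np.array(a)/1e3)+q[:3])-[100,0]+.5)*k-.5 for a in pts]);cv2.polylines(im,[np.round(p*8).astype(np.int32)],True,col,1,cv2.LINE_AA,3)
for hx,hy in((80.5,92.75),(70.5,82.75)):poly([(-hx,-hy,38),(-hx,hy,38),(hx,hy,38),(hx,-hy,38)],(0,255,255))
poly([(-70.5,-67.25,43),(-70.5,82.75,43),(-8.5,82.75,43),(-8.5,-67.25,43)],(255,0,255))
poly([(-8,-82.75,37),(-8,18.25,37),(68,18.25,37),(68,-82.75,37)],(255,255,0))
cv2.imwrite('pics/ov.png',im[140:740,150:950])
E
```

```text
click [ 0.5239 -0.0898  0.0646  0.1752] [-1.3  0.7  1.5  0.6 -0.5 -1.2  0.2 -0.3]
fit [ 0.5258 -0.0905  0.062   0.1726] -1106.0262451171875 [ -86. -162. -173. -165. -196. -206. -118.] deg 9.891217760534783
```

View pics/ov.png

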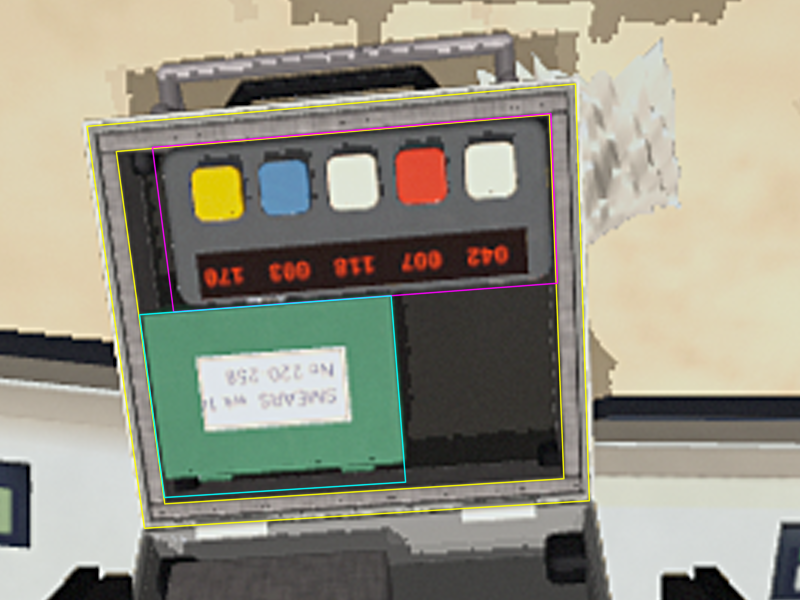

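```bash
python3 -c "
from h import *
a=.1726
plan(Rt([-np.cos(a),-np.sin(a),0],[0,0,-1]),[.50,-.09,.42])"
```

```text
inc [-0.4417, -0.0601, -0.0755, -0.0062, 0.1648, -0.0267] rows>= 5
```

Emit:
move_arm([
  [-0.44,-0.06,-0.0755,-0.006,0.165,-0.0267,1],
  [-0.44,-0.06,-0.0755,-0.006,0.165,-0.0267,1],
  [-0.44,-0.06,-0.0755,-0.006,0.165,-0.0267,1],
  [-0.44,-0.06,-0.0755,-0.006,0.165,-0.0267,1],
  [-0.44,-0.06,-0.0755,-0.006,0.165,-0.0267,1],
  [-0.44,-0.06,-0.0755,-0.006,0.165,-0.0267,1],
  [-0.44,-0.06,-0.0755,-0.006,0.165,-0.0267,1],
])

```text
time_s: 4.27
position: [0.4997, -0.0855, 0.4187]
tcp_rot: [[-0.984, -0.18, -0.002], [-0.18, 0.984, -0.001], [0.002, -0.001, -1.0]]
force: [-0.2, -0.5, -0.3]
opening: 0.999
grasp_force: 0.0
```

```bash
cat >> casefit.py <<'E'
def joint(ws,q0):
    import types
    cs=[]
    G=[]
    for w in ws:
        g=cv2.cvtColor(cv2.GaussianBlur(w['image'],(0,0),1.2),cv2.COLOR_BGR2GRAY).astype(np.float32)
        G.append((cv2.Sobel(g,cv2.CV_32F,1,0),cv2.Sobel(g,cv2.CV_32F,0,1)))
    ed=[]
    for hx,hy in((80.5,92.75),(70.5,82.75)):
        c=[(-hx,-hy),(-hx,hy),(hx,hy),(hx,-hy)]
        for i in range(4):
            if hx>75 and i==2: continue
            ed.append((np.array([*c[i],38])/1e3,np.array([*c[(i+1)%4],38])/1e3))
    def cost(q,each=False):
        R=caseR(q[3]);O=[]
        for w,(gx,gy) in zip(ws,G):
          for a,b in ed:
            p=np.array([proj(w,R@(a+(b-a)*t)+q[:3]) for t in np.linspace(.08,.92,40)],np.float32)
            d=p[-1]-p[0];n=np.array([-d[1],d[0]])/np.linalg.norm(d)
            m=lambda I:cv2.remap(I,p[None,:,0].copy(),p[None,:,1].copy(),cv2.INTER_LINEAR)[0]
            O.append(np.median(m(gx)*n[0]+m(gy)*n[1]))
        return np.array(O).round(0) if each else -np.abs(O).sum()
    best=None
    for k in range(8):
        rng=np.random.default_rng(k);g0=np.array(q0)+rng.normal(size=4)*[.002,.002,.003,.01]*(k>0)
        r=minimize(cost,g0,method='Nelder-Mead',options=dict(initial_simplex=[g0]+[g0+d for d in np.diag([.003,.003,.003,.015])],maxiter=500,xatol=1e-5,fatol=1e-3))
        if best is None or r.fun<best.fun:best=r
    print('joint',best.x,best.fun,cost(best.x,True));return best.x
E
python3 - <<'E'
from casefit import *
import pickle
w3=cap('wrist','w3.png');pickle.dump(w3,open('w3.pkl','wb'));w=pickle.load(open('w2.pkl','rb'))
q0=[.5258,-.0905,.062,.1726];fitcase(w3,q0=q0);q=joint([w,w3],q0)
R=caseR(q[3]);I=[]
for c,r in((w,(75,245)),(w3,(75,245))):
    im=c['image'].copy()
    for hx,hy in((80.5,92.75),(70.5,82.75)):
        p=np.array([proj(c,R@(np.array(a)/1e3)+q[:3]) for a in[(-hx,-hy,38),(-hx,hy,38),(hx,hy,38),(hx,-hy,38)]])
        cv2.polylines(im,[np.round(p*8).astype(np.int32)],True,(0,255,255),1,cv2.LINE_AA,3)
    I.append(cv2.resize(im[50:245,140:420],None,fx=1.5,fy=1.5*1,interpolation=cv2.INTER_CUBIC))
cv2.imwrite('pics/ov2.png',np.vstack(I))
print(bot.read_state()['joint_positions'])
E
```

```text
fit [ 0.5262 -0.0908  0.0644  0.1705] -1037.3504638671875 [-166. -170. -159. -132.  -92. -188. -130.] deg 9.767645476823892
joint [ 0.526  -0.0906  0.062   0.1678] -2126.2724609375 [ -97. -164. -169. -152. -187. -205. -135. -167. -166. -190. -130.  -92.
 -166. -107.]
[ -22.4383   10.8157   82.814    -0.082    86.4739 -122.6812]
```

View pics/ov2.png

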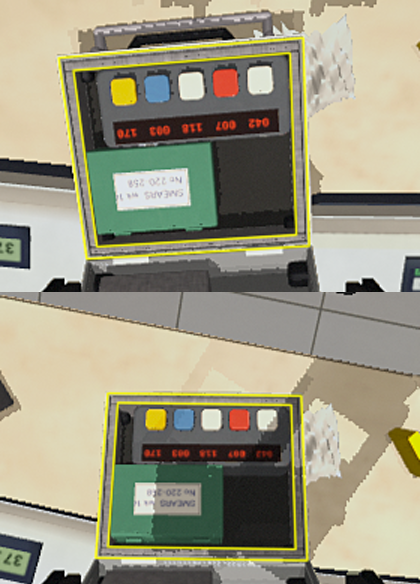

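The joint fit of both views puts the case at (0.526, -0.0906, 0.0625), yaw 9.7°, with the overlays on the rim in both pictures. Joint 6 nears its limit when the tool is tilted that way, so I turn the tool half round for all grasps.

```bash
cat >> h.py <<'E'
def yawR(d): a=np.radians(d);return Rt([np.cos(a),np.sin(a),0],[0,0,-1])
def seq(L):
    st=bot.read_state();R,p=np.array(st['tcp_rot']),np.array(st['position'])
    for i,(R1,p1) in enumerate(L):
        plan(R1,p1,R,p,str(i));R,p=R1,np.array(p1)
E
python3 - <<'E'
from h import *
seq([(yawR(119),[.44,.08,.36]),(yawR(50),[.4335,.231,.28]),(yawR(-11.2),[.4335,.231,.12]),(yawR(-11.2),[.4335,.231,.048])])
E
```

```text
0 inc [0.0924, 0.5797, 0.1955, -0.0005, -0.0006, 0.3958] rows>= 10
1 inc [0.4507, 0.2251, 0.2667, 0.0, 0.0, 0.3833] rows>= 10
2 inc [0.0, 0.0, 0.5333, 0.0, 0.0, 0.34] rows>= 9
3 inc [0.0, 0.0, 0.24, 0.0, 0.0, 0.0] rows>= 2
```

Emit:
move_arm([
  [0.0924,0.58,0.1955,0,0,0.396,1],
  [0.0924,0.58,0.1955,0,0,0.396,1],
  [0.0924,0.58,0.1955,0,0,0.396,1],
  [0.0924,0.58,0.1955,0,0,0.396,1],
  [0.0924,0.58,0.1955,0,0,0.396,1],
  [0.0924,0.58,0.1955,0,0,0.396,1],
  [0.0924,0.58,0.1955,0,0,0.396,1],
  [0.0924,0.58,0.1955,0,0,0.396,1],
  [0.0924,0.58,0.1955,0,0,0.396,1],
  [0.0924,0.58,0.1955,0,0,0.396,1],
])

```text
time_s: 5.15
position: [0.4388, 0.0774, 0.3605]
tcp_rot: [[-0.496, 0.868, -0.001], [0.868, 0.496, -0.002], [-0.001, -0.002, -1.0]]
force: [-0.4, -0.0, 0.2]
opening: 1.0
grasp_force: 0.0
```

Emit:
move_arm([
  [0.45,0.225,0.267,0,0,0.383,1],
  [0.45,0.225,0.267,0,0,0.383,1],
  [0.45,0.225,0.267,0,0,0.383,1],
  [0.45,0.225,0.267,0,0,0.383,1],
  [0.45,0.225,0.267,0,0,0.383,1],
  [0.45,0.225,0.267,0,0,0.383,1],
  [0.45,0.225,0.267,0,0,0.383,1],
  [0.45,0.225,0.267,0,0,0.383,1],
  [0.45,0.225,0.267,0,0,0.383,1],
  [0.45,0.225,0.267,0,0,0.383,1],
])

```text
time_s: 5.98
position: [0.4296, 0.2266, 0.2804]
tcp_rot: [[0.624, 0.781, -0.001], [0.781, -0.624, -0.003], [-0.003, 0.001, -1.0]]
force: [1.2, 0.5, -1.2]
opening: 0.999
grasp_force: 0.0
```

Emit:
move_arm([
  [0,0,0.533,0,0,0.34,1],
  [0,0,0.533,0,0,0.34,1],
  [0,0,0.533,0,0,0.34,1],
  [0,0,0.533,0,0,0.34,1],
  [0,0,0.533,0,0,0.34,1],
  [0,0,0.533,0,0,0.34,1],
  [0,0,0.533,0,0,0.34,1],
  [0,0,0.533,0,0,0.34,1],
  [0,0,0.533,0,0,0.34,1],
  [0,0,0.533,0,0,0.34,1],
])

```text
time_s: 6.82
position: [0.4302, 0.226, 0.1213]
tcp_rot: [[0.986, -0.166, -0.001], [-0.166, -0.986, -0.003], [-0.0, 0.003, -1.0]]
force: [-0.7, -1.3, -0.7]
opening: 0.999
grasp_force: 0.0
```

Run:
```python
from h import *
st=bot.read_state();print(st['position'],st['tcp_rot'],st['joint_positions'])
seq([(yawR(-11.2),[.4335,.231,.048])])
```

```text
[0.4302 0.226  0.1213] [[ 0.9861 -0.166  -0.0007]
 [-0.166  -0.9861 -0.0028]
 [-0.0002  0.0028 -1.    ]] [ 14.6038  30.1425 107.684   -0.213   42.25   114.3166]
0 inc [0.0082, -0.0188, 0.2444, 0.0009, 0.0, 0.0091] rows>= 2
```

Emit:
move_arm([
  [0.008,-0.019,0.05,0.001,0,0.009,1],
  [0.008,-0.019,0.12,0.001,0,0.009,1],
  [0.008,-0.019,0.2,0.001,0,0.009,1],
  [0.008,-0.019,0.244,0.001,0,0.009,1],
  [0.008,-0.019,0.244,0.001,0,0.009,1],
  [0.008,-0.019,0.244,0.001,0,0.009,0],
  [0.008,-0.019,0.244,0.001,0,0.009,0],
  [0.008,-0.019,0.244,0.001,0,0.009,0],
  [0.008,-0.019,0.244,0.001,0,0.009,0],
  [0.008,-0.019,0.244,0.001,0,0.009,0],
])

```text
time_s: 7.65
position: [0.4369, 0.2319, 0.0485]
tcp_rot: [[0.981, -0.192, 0.003], [-0.192, -0.981, 0.001], [0.003, -0.001, -1.0]]
force: [-0.7, -0.4, 1.1]
opening: 0.709
grasp_force: 0.3
```

```bash
cat >> h.py <<'E'
CO=np.array([.526,-.0906,.0625]);CY=.170;CR=caseR(CY)
def cp(x,y,z): return CO+CR@(np.array([x,y,z])/1e3)
TR=Rt(CR[:,0],-CR[:,2])  # flipped tool over case
def incase():
    st=bot.read_state();p=CR.T@(np.array(st['position'])-CO)*1e3
    e=np.degrees(Ro.from_matrix(TR.T@np.array(st['tcp_rot'])).as_rotvec())
    print('case mm',p.round(2),'roterr',e.round(2),'t',st['time_s'],'op',round(st['opening']*87,1),'gf',st['grasp_force'],'F',(CR.T@np.array(st['force'])).round(1),'j',np.round(st['joint_positions'],1))
E
python3 - <<'E'
from h import *
st=bot.read_state();print(st['position'],st['opening']*87,st['grasp_force'])
seq([(yawR(-11.2),[.4335,.231,.24]),(yawR(10),[.43,.05,.30]),(TR,cp(31,50.5,150)),(TR,cp(31,50.5,95))])
E
```

```text
[0.4369 0.2319 0.0485] 61.726315790104174 0.25298958644270897
0 inc [-0.0086, 0.0043, -0.6385, -0.0004, -0.0009, 0.0008] rows>= 5
1 inc [0.1057, 0.5941, -0.2, 0.0, 0.0, -0.1178] rows>= 5
2 inc [0.074, 0.3481, 0.307, -0.0004, 0.1667, 0.0014] rows>= 5
3 inc [0.0, 0.0, 0.1833, 0.0, 0.0, 0.0] rows>= 2
```

Emit:
move_arm([
  [0,0,0,0,0,0,0],
  [0,0,0,0,0,0,0],
  [0,0,-0.08,0,0,0,0],
  [0,0,-0.2,0,0,0,0],
  [0,0,-0.33,0,0,0,0],
  [0,0,-0.46,0,0,0,0],
  [0,0,-0.6,0,0,0,0],
  [0,0,-0.64,0,0,0,0],
  [0,0,-0.64,0,0,0,0],
])

```text
time_s: 8.4
position: [0.4386, 0.2325, 0.2437]
tcp_rot: [[0.981, -0.192, 0.011], [-0.192, -0.981, 0.003], [0.01, -0.005, -1.0]]
force: [0.4, -0.7, -1.4]
opening: 0.699
grasp_force: 30.0
```

Emit:
move_arm([
  [0.106,0.594,-0.2,0,0,-0.118,0],
  [0.106,0.594,-0.2,0,0,-0.118,0],
  [0.106,0.594,-0.2,0,0,-0.118,0],
  [0.106,0.594,-0.2,0,0,-0.118,0],
  [0.106,0.594,-0.2,0,0,-0.118,0],
  [0.106,0.594,-0.2,0,0,-0.118,0],
  [0.106,0.594,-0.2,0,0,-0.118,0],
  [0.106,0.594,-0.2,0,0,-0.118,0],
])

```text
time_s: 9.07
position: [0.432, 0.0509, 0.298]
tcp_rot: [[0.985, 0.175, -0.002], [0.175, -0.985, 0.001], [-0.002, -0.002, -1.0]]
force: [-0.1, 0.5, -0.4]
opening: 0.702
grasp_force: 30.0
```

Run:
```python
from h import *
incase();st=bot.read_state();print(st['position'])
seq([(TR,cp(34,50.5,160)),(TR,cp(34,50.5,95))])
```

```text
case mm [ 58.23 155.41 238.27] roterr [  0.19 -30.11  -0.32] t 9.0667 op 61.1 gf 30.000157509930432 F [-0.2  0.5 -0.3] j [ -8.1  10.5 102.9   0.1  66.8  71.8]
[0.432  0.0509 0.298 ]
0 inc [0.0589, 0.3506, 0.2656, -0.0011, 0.1673, 0.0018] rows>= 5
1 inc [-0.0, -0.0, 0.2167, 0.0, 0.0, 0.0] rows>= 2
```

Emit:
move_arm([
  [0.059,0.351,0.2656,-0.001,0.1673,0.002,0],
  [0.059,0.351,0.2656,-0.001,0.1673,0.002,0],
  [0.059,0.351,0.2656,-0.001,0.1673,0.002,0],
  [0.059,0.351,0.2656,-0.001,0.1673,0.002,0],
  [0.059,0.351,0.2656,-0.001,0.1673,0.002,0],
  [0.059,0.351,0.2656,-0.001,0.1673,0.002,0],
  [0.059,0.351,0.2656,-0.001,0.1673,0.002,0],
  [0.059,0.351,0.2656,-0.001,0.1673,0.002,0],
  [0.059,0.351,0.2656,-0.001,0.1673,0.002,0],
  [0.059,0.351,0.2656,-0.001,0.1673,0.002,0],
])

```text
time_s: 9.9
position: [0.4695, -0.0486, 0.2196]
tcp_rot: [[0.852, 0.172, 0.494], [0.149, -0.985, 0.086], [0.502, 0.0, -0.865]]
force: [-0.9, 0.0, 0.0]
opening: 0.701
grasp_force: 30.0
```

Run:
```python
from h import *
incase()
seq([(TR,cp(34,50.5,92)),(TR,cp(34,50.5,54.5))])
```

```text
case mm [ 36.43  50.97 160.35] roterr [ 0.07  0.13 -0.17] t 9.9 op 61.0 gf 30.00000578351319 F [-0.7  0.2  0.4] j [-32.4  14.  125.   49.6  26.3   5.3]
0 inc [-0.0086, 0.0018, 0.2278, -0.0004, -0.0007, 0.0009] rows>= 2
1 inc [0.0, 0.0, 0.125, 0.0, 0.0, 0.0] rows>= 1
```

Emit:
move_arm([
  [-0.0086,0.0018,0.08,0,-0.0007,0.0009,0],
  [-0.0086,0.0018,0.16,0,-0.0007,0.0009,0],
  [-0.0086,0.0018,0.228,0,-0.0007,0.0009,0],
  [-0.0086,0.0018,0.228,0,-0.0007,0.0009,0],
  [-0.0086,0.0018,0.228,0,-0.0007,0.0009,0],
  [-0.0086,0.0018,0.228,0,-0.0007,0.0009,0],
])

```text
time_s: 10.4
position: [0.5012, -0.0443, 0.16]
tcp_rot: [[0.853, 0.169, 0.494], [0.147, -0.986, 0.085], [0.501, 0.0, -0.865]]
force: [0.7, -0.0, -1.1]
opening: 0.7
grasp_force: 30.0
```

Run:
```python
from h import *
incase()
w=cap('wrist');s=cap('scene');t=cap('top')
seq([(TR,cp(34,50.5,54.5))]);incase()
I=np.vstack([cv2.resize(s['image'][160:290,240:380],(560,520),interpolation=cv2.INTER_CUBIC)])
cv2.imwrite('pics/x1.png',I)
```

```text
case mm [34.38 49.88 92.77] roterr [-0.    0.1  -0.01] t 10.4 op 60.9 gf 29.999932050704956 F [ 0.1 -0.2 -1.3] j [-28.9  24.4 124.9  71.4  19.3 -15. ]
0 inc [-0.0021, -0.0044, 0.1296, 0.0006, -0.0009, -0.0002] rows>= 1
case mm [34.51 49.23 93.38] roterr [-0.1   0.16  0.03] t 10.55 op 60.7 gf 29.999999636784196 F [-0.4  0.4 -0.5] j [-28.9  24.3 124.9  71.5  19.2 -15.1]
```

View pics/x1.png

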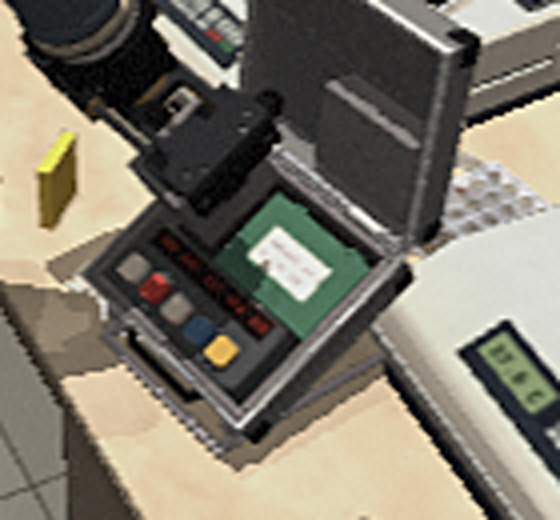

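Emit:
move_arm([
  [-0.002,-0.0035,0.015,0,-0.0007,0,0],
  [-0.002,-0.0035,0.03,0,-0.0007,0,0],
  [-0.002,-0.0035,0.045,0,-0.0007,0,0],
  [-0.002,-0.0035,0.06,0,-0.0007,0,0],
  [-0.002,-0.0035,0.07,0,-0.0007,0,0],
  [-0.002,-0.0035,0.07,0,-0.0007,0,0],
])

```text
time_s: 11.05
position: [0.5109, -0.0424, 0.1413]
tcp_rot: [[0.854, 0.167, 0.493], [0.145, -0.986, 0.083], [0.5, 0.0, -0.866]]
force: [0.5, -0.7, -0.3]
opening: 0.696
grasp_force: 30.0
```

Run:
```python
from h import *
incase();incase();seq([(TR,cp(34,50.5,54.5))])
```

```text
case mm [33.59 50.04 71.65] roterr [-0.08 -0.02  0.09] t 11.05 op 60.6 gf 29.999752552248538 F [ 0.2 -0.8 -0.5] j [-27.7  27.5 124.5  79.5  17.9 -22.4]
case mm [33.59 50.04 71.65] roterr [-0.08 -0.02  0.09] t 11.05 op 60.6 gf 29.999752552248538 F [ 0.2 -0.8 -0.5] j [-27.7  27.5 124.5  79.5  17.9 -22.4]
0 inc [0.0014, -0.0016, 0.0572, 0.0004, 0.0001, -0.0005] rows>= 1
```

Foot is 17 mm above the floor, already inside the gap with no force. Continuing down.

Emit:
move_arm([
  [0,0,0.012,0,0,0,0],
  [0,0,0.024,0,0,0,0],
  [0,0,0.036,0,0,0,0],
  [0,0,0.048,0,0,0,0],
  [0,0,0.056,0,0,0,0],
  [0,0,0.058,0,0,0,0],
  [0,0,0.058,0,0,0,0],
])

```text
time_s: 11.63
position: [0.5188, -0.0411, 0.1263]
tcp_rot: [[0.854, 0.167, 0.492], [0.145, -0.986, 0.082], [0.499, 0.001, -0.866]]
force: [-5.0, -2.2, 9.8]
opening: 0.699
grasp_force: 30.0
```

Run:
```python
from h import *
incase()
```

```text
case mm [33.04 50.05 54.61] roterr [-0.12 -0.05  0.1 ] t 11.6333 op 60.8 gf 30.00193748739548 F [ 0.3 -1.3 11.1] j [-26.9  30.  124.   86.4  17.3 -28.9]
```

Emit:
move_arm([
  [0,0,0.005,0,0,0,0.9],
  [0,0,0,0,0,0,0.9],
  [0,0,0,0,0,0,0.9],
  [0,0,0,0,0,0,0.9],
  [0,0,-0.1,0,0,0,0.9],
  [0,0,-0.2,0,0,0,0.9],
  [0,0,-0.33,0,0,0,0.9],
  [0,0,-0.45,0,0,0,0.9],
  [0,0,-0.45,0,0,0,0.9],
])

```text
time_s: 12.38
position: [0.4518, -0.0524, 0.2471]
tcp_rot: [[0.852, 0.168, 0.497], [0.149, -0.986, 0.079], [0.503, 0.006, -0.864]]
force: [0.6, -0.0, -0.0]
opening: 0.902
grasp_force: 0.0
```

Run:
```python
from h import *
incase()
seq([(yawR(10),[.43,.06,.30]),(yawR(5),[.43,.30,.28])])
```

```text
case mm [ 34.56  50.16 193.26] roterr [-0.35  0.19 -0.14] t 12.3833 op 78.4 gf 0.0 F [ 0.5 -0.1 -0.3] j [-34.6   8.9 124.9  43.   30.6  11. ]
0 inc [0.0825, -0.3805, -0.1587, 0.0025, -0.1677, -0.0012] rows>= 5
1 inc [0.1389, -0.7878, 0.0667, 0.0, 0.0, 0.0278] rows>= 6
```

Emit:
move_arm([
  [0.082,-0.38,-0.159,0.0025,-0.168,-0.001,1],
  [0.082,-0.38,-0.159,0.0025,-0.168,-0.001,1],
  [0.082,-0.38,-0.159,0.0025,-0.168,-0.001,1],
  [0.082,-0.38,-0.159,0.0025,-0.168,-0.001,1],
  [0.082,-0.38,-0.159,0.0025,-0.168,-0.001,1],
  [0.082,-0.38,-0.159,0.0025,-0.168,-0.001,1],
  [0.082,-0.38,-0.159,0.0025,-0.168,-0.001,1],
])

```text
time_s: 12.97
position: [0.4325, 0.0621, 0.2985]
tcp_rot: [[0.984, 0.176, -0.006], [0.176, -0.984, 0.004], [-0.005, -0.005, -1.0]]
force: [1.2, -0.8, -0.4]
opening: 0.998
grasp_force: 0.0
```

Emit:
move_arm([
  [0.155,-0.86,0.1,0,0,0.035,1],
  [0.155,-0.86,0.1,0,0,0.035,1],
  [0.155,-0.86,0.1,0,0,0.035,1],
  [0.155,-0.86,0.1,0,0,0.035,1],
  [0.155,-0.86,0.1,0,0,0.035,1],
  [0.155,-0.86,0.1,0,0,0.035,1],
  [0.155,-0.86,0.1,0,0,0.035,1],
  [0.155,-0.86,0.1,0,0,0.035,1],
  [0.155,-0.86,0.1,0,0,0.035,1],
])

```text
time_s: 13.72
position: [0.4315, 0.3232, 0.2667]
tcp_rot: [[0.998, 0.067, -0.009], [0.067, -0.998, 0.005], [-0.008, -0.006, -1.0]]
force: [-0.2, -1.4, 0.4]
opening: 1.0
grasp_force: 0.0
```

Run:
```python
from seg import *
import pickle
w=cap('wrist','w4.png');pickle.dump(w,open('w4.pkl','wb'));st=bot.read_state();print(st['position'],st['tcp_rot'])
pc=proj(w,[.451,.35,.031]);print(pc)
x,y=map(int,pc);roi=(max(x-60,0),max(y-50,0),min(x+60,560),min(y+60,234))
for s in(40,50,60):
  print(s,fit(w,roi,(.054,.012,.062),(.451,.35,0.03),s))
cv2.imwrite('pics/w4c.png',cv2.resize(w['image'][:240,max(0,x-120):x+120],None,fx=2,fy=2))
```

```text
[0.4317 0.3221 0.267 ] [[ 0.9979  0.0648 -0.0085]
 [ 0.0648 -0.9979  0.0049]
 [-0.0081 -0.0054 -1.    ]]
[260.0747 156.8346]
40 (array([0.4504, 0.3499]), np.float64(-1.0077674391769889), np.float64(0.11701551786358716))
50 (array([0.45, 0.35]), np.float64(-0.2475635580785694), np.float64(0.07963536291709666))
60 (array([0.4508, 0.3499]), np.float64(0.2458319171695449), np.float64(0.05060761112887752))
```

View pics/w4c.png

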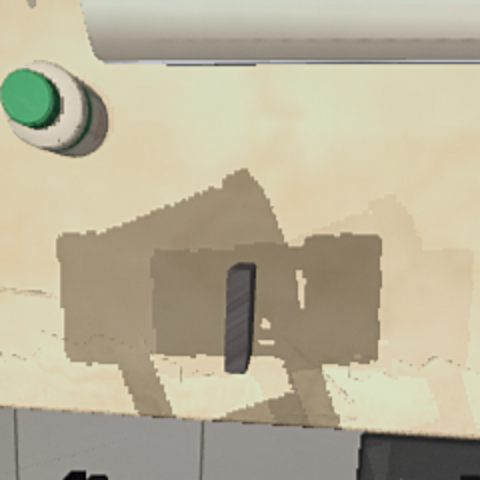

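The view shows the thin slab alone under the hand at crop (240,315). Fit: (0.4507, 0.350), yaw about 0.5°.

Run:
```python
from h import *
seq([(yawR(.5),[.4507,.35,.10]),(yawR(.5),[.4507,.35,.053])])
```

```text
0 inc [0.0737, -0.0856, 0.5567, -0.0016, 0.0026, 0.0179] rows>= 5
1 inc [0.0, 0.0, 0.1567, 0.0, 0.0, 0.0] rows>= 2
```

Emit:
move_arm([
  [0.074,-0.0856,0.15,-0.0016,0.0026,0.018,1],
  [0.074,-0.0856,0.28,-0.0016,0.0026,0.018,1],
  [0.074,-0.0856,0.4,-0.0016,0.0026,0.018,1],
  [0.074,-0.0856,0.5,-0.0016,0.0026,0.018,0.6],
  [0.074,-0.0856,0.557,-0.0016,0.0026,0.018,0.6],
  [0.074,-0.0856,0.557,-0.0016,0.0026,0.018,0.6],
  [0.074,-0.0856,0.557,-0.0016,0.0026,0.018,0.6],
])

```text
time_s: 14.35
position: [0.4519, 0.3487, 0.1003]
tcp_rot: [[1.0, 0.005, -0.0], [0.005, -1.0, -0.0], [-0.0, 0.0, -1.0]]
force: [-0.1, 0.3, 0.3]
opening: 0.786
grasp_force: 0.0
```

Run:
```python
from h import *
print(bot.read_state()['position'],bot.read_state()['opening'])
seq([(yawR(.5),[.4507,.35,.053])])
```

```text
[0.4519 0.3487 0.1003] 0.7859217864703439
0 inc [-0.0038, -0.0044, 0.1578, 0.0, 0.0001, -0.0012] rows>= 2
```

Emit:
move_arm([
  [-0.0038,-0.0044,0.08,0,0,-0.001,0.6],
  [-0.0038,-0.0044,0.158,0,0,-0.001,0.6],
  [-0.0038,-0.0044,0.158,0,0,-0.001,0.6],
  [-0.0038,-0.0044,0.158,0,0,-0.001,0.4],
  [-0.0038,-0.0044,0.158,0,0,-0.001,0],
  [-0.0038,-0.0044,0.158,0,0,-0.001,0],
  [-0.0038,-0.0044,0.158,0,0,-0.001,0],
  [-0.0038,-0.0044,0.158,0,0,-0.001,0],
  [-0.0038,-0.0044,0.158,0,0,-0.001,0],
  [-0.0038,-0.0044,0.158,0,0,-0.001,0],
])

```text
time_s: 15.18
position: [0.451, 0.3517, 0.0539]
tcp_rot: [[1.0, 0.01, 0.003], [0.01, -1.0, 0.001], [0.003, -0.001, -1.0]]
force: [0.7, 0.5, 0.2]
opening: 0.158
grasp_force: 0.1
```

Emit:
move_arm([
  [0,0,0,0,0,0,0],
  [0,0,0,0,0,0,0],
  [0,0,0,0,0,0,0],
  [0,0,0,0,0,0,0],
])

```text
time_s: 15.52
position: [0.4509, 0.3517, 0.0538]
tcp_rot: [[1.0, 0.01, 0.002], [0.01, -1.0, 0.001], [0.002, -0.001, -1.0]]
force: [-0.3, 0.2, 3.3]
opening: 0.135
grasp_force: 30.0
```

Run:
```python
from h import *
st=bot.read_state();print(st['position'],st['opening']*87,st['grasp_force'])
seq([(yawR(.5),[.4507,.35,.29]),(yawR(8),[.42,.10,.31]),(TR,cp(-39.5,-75,180))])
```

```text
[0.4509 0.3517 0.0538] 11.780173428249759 30.000629425048828
0 inc [0.001, 0.0047, -0.7875, -0.0004, -0.0007, 0.0004] rows>= 6
1 inc [-0.1096, 0.8324, -0.0667, 0.0, 0.0, -0.0417] rows>= 7
2 inc [-0.1448, 0.9408, 0.3712, 0.0025, 0.1667, -0.0094] rows>= 8
```

Emit:
move_arm([
  [0,0,-0.06,0,0,0,0],
  [0,0,-0.18,0,0,0,0],
  [0,0,-0.32,0,0,0,0],
  [0,0,-0.46,0,0,0,0],
  [0,0,-0.6,0,0,0,0],
  [0,0,-0.72,0,0,0,0],
  [0,0,-0.788,0,0,0,0],
  [0,0,-0.788,0,0,0,0],
  [0,0,-0.788,0,0,0,0],
])

```text
time_s: 16.27
position: [0.4507, 0.3515, 0.2909]
tcp_rot: [[1.0, 0.01, 0.004], [0.01, -1.0, 0.002], [0.004, -0.002, -1.0]]
force: [0.3, -0.8, -1.1]
opening: 0.137
grasp_force: 30.0
```

Emit:
move_arm([
  [-0.11,0.832,-0.067,0,0,-0.042,0],
  [-0.11,0.832,-0.067,0,0,-0.042,0],
  [-0.11,0.832,-0.067,0,0,-0.042,0],
  [-0.11,0.832,-0.067,0,0,-0.042,0],
  [-0.11,0.832,-0.067,0,0,-0.042,0],
  [-0.11,0.832,-0.067,0,0,-0.042,0],
  [-0.11,0.832,-0.067,0,0,-0.042,0],
  [-0.11,0.832,-0.067,0,0,-0.042,0],
  [-0.11,0.832,-0.067,0,0,-0.042,0],
  [-0.11,0.832,-0.067,0,0,-0.042,0],
])

```text
time_s: 17.1
position: [0.4194, 0.1025, 0.3086]
tcp_rot: [[0.99, 0.143, -0.0], [0.143, -0.99, 0.002], [-0.0, -0.002, -1.0]]
force: [-0.4, 0.1, -0.1]
opening: 0.135
grasp_force: 30.0
```

Run:
```python
from h import *
incase()
seq([(TR,cp(-39.5,-75,180)),(TR,cp(-39.5,-75,105))])
```

```text
case mm [ 60.37 208.35 249.35] roterr [ -0.31 -30.     1.54] t 17.1 op 11.7 gf 29.99989539384842 F [-0.4  0.1  0.1] j [ -1.2   9.4 102.4   0.1  68.2  80.5]
0 inc [-0.1471, 0.9495, 0.365, 0.0017, 0.1667, -0.0085] rows>= 8
1 inc [0.0, 0.0, 0.25, 0.0, 0.0, 0.0] rows>= 2
```

Emit:
move_arm([
  [-0.147,0.95,0.365,0.0017,0.1667,-0.0085,0],
  [-0.147,0.95,0.365,0.0017,0.1667,-0.0085,0],
  [-0.147,0.95,0.365,0.0017,0.1667,-0.0085,0],
  [-0.147,0.95,0.365,0.0017,0.1667,-0.0085,0],
  [-0.147,0.95,0.365,0.0017,0.1667,-0.0085,0],
  [-0.147,0.95,0.365,0.0017,0.1667,-0.0085,0],
  [-0.147,0.95,0.365,0.0017,0.1667,-0.0085,0],
  [-0.147,0.95,0.365,0.0017,0.1667,-0.0085,0],
  [-0.147,0.95,0.365,0.0017,0.1667,-0.0085,0],
  [-0.147,0.95,0.365,0.0017,0.1667,-0.0085,0],
])

```text
time_s: 17.93
position: [0.4177, -0.1629, 0.2068]
tcp_rot: [[0.852, 0.172, 0.495], [0.148, -0.985, 0.086], [0.502, -0.0, -0.865]]
force: [0.7, 0.6, 0.4]
opening: 0.136
grasp_force: 30.0
```

Run:
```python
from h import *
incase()
seq([(TR,cp(-39.5,-75,105))])
```

```text
case mm [-30.91 -52.98 184.44] roterr [ 0.08  0.15 -0.12] t 17.9333 op 11.8 gf 30.002008080482483 F [ 0.9  0.4 -0. ] j [-54.3  15.8 126.1  51.4  35.4 -16.3]
0 inc [-0.0295, 0.0737, 0.2646, -0.0004, -0.0008, 0.0007] rows>= 2
```

Emit:
move_arm([
  [-0.0295,0.0737,0.05,0,-0.0008,0.0007,0],
  [-0.0295,0.0737,0.1,0,-0.0008,0.0007,0],
  [-0.0295,0.0737,0.2,0,-0.0008,0.0007,0],
  [-0.0295,0.0737,0.264,0,-0.0008,0.0007,0],
  [-0.0295,0.0737,0.264,0,-0.0008,0.0007,0],
  [-0.0295,0.0737,0.264,0,-0.0008,0.0007,0],
  [-0.0295,0.0737,0.264,0,-0.0008,0.0007,0],
])

```text
time_s: 18.52
position: [0.4533, -0.1791, 0.1349]
tcp_rot: [[0.854, 0.168, 0.492], [0.146, -0.986, 0.085], [0.5, -0.0, -0.866]]
force: [-0.0, -0.4, 0.3]
opening: 0.14
grasp_force: 30.0
```

Run:
```python
from h import *
incase()
s=cap('scene');incase();cap('top');incase()
seq([(TR,cp(-39.5,-75,59.8))])
```

```text
case mm [-38.82 -74.97 106.04] roterr [-0.   -0.02  0.05] t 18.5167 op 12.2 gf 29.99985247850418 F [ 0.  -0.4  0.3] j [-51.   28.4 125.1  68.9  27.8 -33.4]
case mm [-38.66 -75.39 106.52] roterr [-0.08  0.01  0.05] t 18.5667 op 11.8 gf 29.999953508377075 F [ 0.4 -0.3 -1.1] j [-51.   28.3 125.1  68.9  27.8 -33.5]
case mm [-38.63 -75.75 106.8 ] roterr [-0.13  0.03  0.06] t 18.6167 op 11.6 gf 29.999749660491943 F [-0.2  0.1 -0.9] j [-51.   28.3 125.1  68.9  27.8 -33.5]
0 inc [-0.003, -0.0028, 0.1566, 0.0007, -0.0002, -0.0004] rows>= 2
```

Emit:
move_arm([
  [-0.003,-0.002,0.02,0,0,0,0],
  [-0.003,-0.002,0.04,0,0,0,0],
  [-0.003,-0.002,0.055,0,0,0,0],
  [-0.003,-0.002,0.07,0,0,0,0],
  [-0.003,-0.002,0.085,0,0,0,0],
  [-0.003,-0.002,0.1,0,0,0,0],
  [-0.003,-0.002,0.1,0,0,0,0],
])

```text
time_s: 19.2
position: [0.4672, -0.1773, 0.1079]
tcp_rot: [[0.854, 0.166, 0.493], [0.144, -0.986, 0.083], [0.5, -0.0, -0.866]]
force: [-0.2, 0.9, -0.1]
opening: 0.131
grasp_force: 30.0
```

Run:
```python
from h import *
incase()
seq([(TR,cp(-39.5,-75,59.8))])
```

```text
case mm [-40.24 -75.49  75.61] roterr [-0.07 -0.02  0.16] t 19.2 op 11.4 gf 29.99968260526657 F [-0.1  0.9 -0.1] j [-49.   32.8 124.6  77.8  25.9 -41.3]
0 inc [0.0025, -0.0017, 0.0527, 0.0004, 0.0001, -0.0009] rows>= 1
```

Inside the gap without resistance; on down to the floor.

Emit:
move_arm([
  [0.002,-0.001,0.012,0,0,-0.0005,0],
  [0.002,-0.001,0.024,0,0,-0.0005,0],
  [0.002,-0.001,0.036,0,0,-0.0005,0],
  [0.002,-0.001,0.048,0,0,-0.0005,0],
  [0.002,-0.001,0.055,0,0,-0.0005,0],
  [0.002,-0.001,0.055,0,0,-0.0005,0],
])

```text
time_s: 19.7
position: [0.4753, -0.1755, 0.0944]
tcp_rot: [[0.854, 0.167, 0.493], [0.145, -0.986, 0.083], [0.5, 0.001, -0.866]]
force: [-2.7, -0.2, 3.6]
opening: 0.138
grasp_force: 30.0
```

Run:
```python
from h import *
incase()
```

```text
case mm [-39.78 -75.09  59.78] roterr [-0.11 -0.02  0.1 ] t 19.7 op 12.0 gf 30.000829696655273 F [-0.5  0.3  4.5] j [-47.9  35.  124.2  82.3  25.1 -45.2]
```

Emit:
move_arm([
  [0,0,0.004,0,0,0,0.3],
  [0,0,0,0,0,0,0.5],
  [0,0,0,0,0,0,0.5],
  [0,0,0,0,0,0,0.5],
  [0,0,-0.08,0,0,0,0.5],
  [0,0,-0.2,0,0,0,0.5],
  [0,0,-0.33,0,0,0,0.5],
  [0,0,-0.45,0,0,0,0.5],
  [0,-0.15,-0.55,0,0,0,0.5],
  [0,-0.15,-0.55,0,0,0,0.5],
])

```text
time_s: 20.53
position: [0.3848, -0.142, 0.2391]
tcp_rot: [[0.853, 0.168, 0.494], [0.146, -0.986, 0.083], [0.501, 0.001, -0.866]]
force: [-1.0, 0.3, 0.1]
opening: 0.501
grasp_force: 0.0
```

Run:
```python
from h import *
incase()
w=cap('wrist','w5.png');s=cap('scene');
def ov(c):
    im=c['image'].copy()
    for B,(X,Y) in(((31,50.5),(37,30.5)),((-40,-75),(27,6))):
        p=np.array([proj(c,cp(B[0]+i*X,B[1]+j*Y,68)) for i,j in((-1,-1),(-1,1),(1,1),(1,-1))]);cv2.polylines(im,[np.round(p*8).astype(np.int32)],True,(0,255,255),1,cv2.LINE_AA,3)
    return im
A=ov(w);B=ov(s)
cv2.imwrite('pics/v5.png',np.hstack([cv2.resize(A[:260,120:460],None,fx=1.4,fy=1.4),cv2.resize(B[170:291,250:371],(364,364),interpolation=cv2.INTER_CUBIC)][0:1]))
R=bot.read_state()
cv2.imwrite('pics/v5.png',np.hstack([cv2.resize(A[:260,120:440],None,fx=1.4,fy=1.4,interpolation=cv2.INTER_CUBIC),cv2.resize(B[170:290,250:362],(340,364),interpolation=cv2.INTER_CUBIC)]))
```

```text
case mm [-39.79 -26.79 226.86] roterr [-0.07  0.05  0.01] t 20.5333 op 43.6 gf 0.0 F [-0.8  0.4  0.6] j [-57.2   8.1 128.4  45.4  40.3 -11.5]
```

View pics/v5.png

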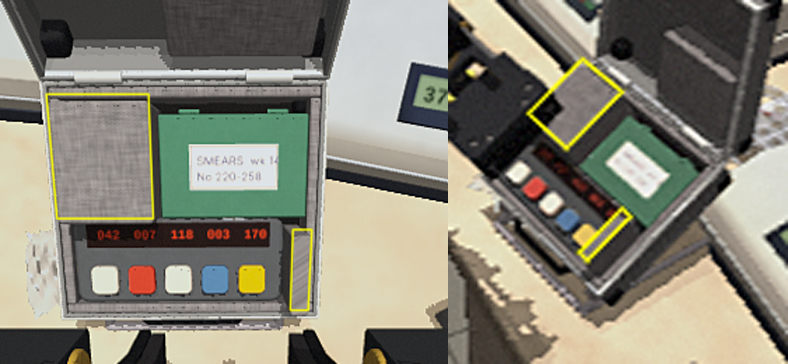

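Both blocks stand exactly at the predicted outlines (wide at (100,157), thin at (300,270) in the crop), with the counter and slide box unmoved. Next I estimate the lid angle from the scene and top cameras and plan the closing arc.

```bash
cat >> h.py <<'E'
def lidp(th,x,y,z):  # lid frame mm -> world
    c,s=np.cos(th),np.sin(th);return cp(80.5+c*x+s*z,y,38-s*x+c*z)
E
python3 - <<'E'
from h import *
s=cap('scene','s6.png');t=cap('top')
C={}
for nm,c in(('s',s),('t',t)):
    g=cv2.cvtColor(cv2.GaussianBlur(c['image'],(0,0),1),cv2.COLOR_BGR2GRAY).astype(np.float32)
    C[nm]=(c,cv2.Sobel(g,cv2.CV_32F,1,0),cv2.Sobel(g,cv2.CV_32F,0,1))
E={'free0':((-161,-88,0),(-161,88,0)),'free36':((-161,-88,36),(-161,88,36)),'r0':((-30,-93,0),(-155,-93,0)),'r36':((-30,-93,36),(-155,-93,36)),'l0':((-30,93,0),(-155,93,0))}
for th in np.arange(1.9,2.26,.02):
    o=[]
    for nm in C:
        c,gx,gy=C[nm]
        for e,(a,b) in E.items():
            a,b=np.array(a,float),np.array(b,float)
            p=np.array([proj(c,lidp(th,*(a+(b-a)*k))) for k in np.linspace(0,1,50)],np.float32)
            d=p[-1]-p[0];n=np.array([-d[1],d[0]])/np.linalg.norm(d)
            m=lambda I:cv2.remap(I,p[None,:,0].copy(),p[None,:,1].copy(),cv2.INTER_LINEAR)[0]
            o.append(abs(np.median(m(gx)*n[0]+m(gy)*n[1])))
    print(round(th,2),np.round(o).astype(int),round(sum(o)),proj(s,lidp(th,-161,-93,0)).round(),proj(s,lidp(th,-161,93,0)).round())
E
```

```text
1.9 [ 10 296   4  10  18  45 102  80  73  41] 680 [337. 180.] [291. 147.]
1.92 [  3 383   2   4  11 123 103  62 143  10] 844 [338. 180.] [292. 146.]
1.94 [  0 284   1   9   8 141 318  39 241  30] 1070 [339. 179.] [293. 146.]
1.96 [  0  49   0  22  18 125 240  21 250  68] 793 [340. 178.] [294. 145.]
1.98 [  1 126   1  17  22  30  16  10 208  12] 443 [341. 178.] [295. 145.]
2.0 [  2 148   1   4  34 161  93   4  82  45] 574 [342. 177.] [295. 144.]
2.02 [  1  89   5  14  68 175  39   2  21  64] 478 [343. 177.] [296. 144.]
2.04 [ 1 33  4 43 51 34  5  9 85 70] 335 [344. 176.] [297. 144.]
2.06 [  2  12   5  79  35  26   1  26 106  53] 345 [345. 176.] [298. 143.]
2.08 [  3  18   9 134  35   8   4  52 115  31] 408 [346. 175.] [299. 143.]
2.1 [ 29  25  35 183  64   3  13  84 137  12] 586 [347. 175.] [300. 142.]
2.12 [104  45  71 218  77 112   1 129 167  55] 979 [348. 174.] [301. 142.]
2.14 [238  34  90 268  81  51  56 182 186 101] 1287 [349. 174.] [302. 142.]
2.16 [365  35  85 251 115 287 120 242 180  97] 1776 [350. 174.] [303. 141.]
2.18 [359   7  70 200 135 294 107 290 159  79] 1699 [351. 173.] [304. 141.]
2.2 [187  37  20 195 138  69  43 318 133  62] 1201 [352. 173.] [305. 141.]
2.22 [ 28  69  36 165 130  93   0 330 108  44] 1002 [353. 173.] [306. 141.]
2.24 [143  41  69 142 113  63   0 342  78  27] 1019 [354. 172.] [306. 140.]
```

```bash
cat >> h.py <<'E'
U=np.array([np.cos(CY),np.sin(CY),0]);V=np.array([0,0,1.])
def toolA(al): # tool z at world in-plane angle al deg, flipped
    a=np.radians(al);z=np.cos(a)*U+np.sin(a)*V;x=-np.sin(a)*U+np.cos(a)*V;return Rt(x,z)
def lidpose(th,al,r=128,y=45,d=0.,h=10.):
    R=toolA(al);q=lidp(th,-r,y,36-d);return R,q-.011*R[:,2]+h/1e3*R[:,0]
E
python3 - <<'E'
from h import *
print(toolA(-60)-TR)
R,p=lidpose(2.165,-100,d=-30);print('behind',p, 'top',lidp(2.165,-161,45,0),lidp(2.165,-161,45,36))
seq([(toolA(-80),[.46,-.07,.37]),(toolA(-95),[.56,-.05,.42]),(R,p+[0,0,.13]),(R,p)])
E
```

```text
[[-0.  0.  0.]
 [ 0.  0.  0.]
 [ 0.  0.  0.]]
behind [ 0.6537 -0.023   0.2678] top [ 0.5796 -0.0357  0.2963] [ 0.615  -0.0297  0.2937]
0 inc [0.4653, -0.2068, -0.242, 0.0011, -0.1112, -0.0004] rows>= 5
1 inc [0.3636, -0.0093, -0.1051, -0.0, -0.0833, 0.0] rows>= 3
2 inc [0.3284, -0.0358, 0.0456, 0.0, -0.0278, 0.0] rows>= 3
3 inc [0.0752, 0.0, 0.4268, 0.0, 0.0, 0.0] rows>= 4
```

Emit:
move_arm([
  [0.465,-0.207,-0.242,0.001,-0.111,0,0],
  [0.465,-0.207,-0.242,0.001,-0.111,0,0],
  [0.465,-0.207,-0.242,0.001,-0.111,0,0],
  [0.465,-0.207,-0.242,0.001,-0.111,0,0],
  [0.465,-0.207,-0.242,0.001,-0.111,0,0],
  [0.465,-0.207,-0.242,0.001,-0.111,0,0],
  [0.465,-0.207,-0.242,0.001,-0.111,0,0],
  [0.465,-0.207,-0.242,0.001,-0.111,0,0],
])

```text
time_s: 21.4
position: [0.4659, -0.069, 0.374]
tcp_rot: [[0.968, 0.173, 0.181], [0.171, -0.985, 0.029], [0.183, 0.003, -0.983]]
force: [0.5, -0.7, -0.7]
opening: 0.026
grasp_force: 0.0
```

Emit:
move_arm([
  [0.364,-0.009,-0.105,0,-0.083,0,0],
  [0.364,-0.009,-0.105,0,-0.083,0,0],
  [0.364,-0.009,-0.105,0,-0.083,0,0],
  [0.364,-0.009,-0.105,0,-0.083,0,0],
  [0.364,-0.009,-0.105,0,-0.083,0,0],
  [0.364,-0.009,-0.105,0,-0.083,0,0],
])

```text
time_s: 21.9
position: [0.5593, -0.05, 0.4171]
tcp_rot: [[0.982, 0.168, -0.09], [0.168, -0.986, -0.011], [-0.09, -0.004, -0.996]]
force: [-1.4, 0.5, 0.9]
opening: 0.01
grasp_force: 0.0
```

Run:
```python
from h import *
incase();print(bot.read_state()['position'])
R,p=lidpose(2.165,-100,d=-30)
seq([(R,p+[0,0,.13]),(R,p)])
```

```text
case mm [211.7   34.33 287.24] roterr [  0.25 -35.19   0.1 ] t 21.9 op 0.9 gf 0.0 F [-0.6  0.8  1.4] j [-15.5  18.6  72.4  -2.   93.8  64.8]
[ 0.5593 -0.05    0.4171]
0 inc [0.3299, -0.0355, 0.0349, -0.0015, -0.0267, -0.0001] rows>= 3
1 inc [0.0752, 0.0, 0.4268, 0.0, 0.0, 0.0] rows>= 4
```

Emit:
move_arm([
  [0.33,-0.0355,0.035,-0.0015,-0.027,0,0],
  [0.33,-0.0355,0.035,-0.0015,-0.027,0,0],
  [0.33,-0.0355,0.035,-0.0015,-0.027,0,0],
  [0.33,-0.0355,0.035,-0.0015,-0.027,0,0],
  [0.33,-0.0355,0.035,-0.0015,-0.027,0,0],
  [0.33,-0.0355,0.035,-0.0015,-0.027,0,0],
])

```text
time_s: 22.4
position: [0.6527, -0.0235, 0.4009]
tcp_rot: [[0.971, 0.168, -0.169], [0.165, -0.986, -0.031], [-0.172, 0.002, -0.985]]
force: [0.7, 0.4, 0.8]
opening: 0.005
grasp_force: 0.0
```

Emit:
move_arm([
  [0.075,0,0.12,0,0,0,0],
  [0.075,0,0.24,0,0,0,0],
  [0.075,0,0.36,0,0,0,0],
  [0.075,0,0.427,0,0,0,0],
  [0.075,0,0.427,0,0,0,0],
  [0.075,0,0.427,0,0,0,0],
])

```text
time_s: 22.9
position: [0.6535, -0.0236, 0.2714]
tcp_rot: [[0.971, 0.168, -0.168], [0.165, -0.986, -0.031], [-0.171, 0.002, -0.985]]
force: [0.4, -0.6, 0.8]
opening: 0.005
grasp_force: 0.0
```

```bash
cat >> h.py <<'E'
def rows(poses):
    st=bot.read_state();R0,p0=np.array(st['tcp_rot']),np.array(st['position']);o=[]
    for R,p in poses:
        d=R0.T@(np.array(p)-p0);w=Ro.from_matrix(R0.T@R).as_rotvec();o.append(np.r_[d/.3,w/np.pi,0].round(3).tolist())
    print(str(o))
E
python3 - <<'E'
from h import *
incase();print(bot.read_state()['position'],bot.read_state()['force'])
al=lambda th:-60-40*th/2.165
rows([lidpose(t,al(t),d=d) for t,d in[(2.165,-15),(2.165,0)]+[(t,0) for t in np.linspace(2.10,1.5,8)]])
E
```

```text
case mm [223.06  44.48 112.45] roterr [ -0.14 -39.86   0.05] t 22.9 op 0.4 gf 0.0 F [ 0.7 -0.6  0.6] j [-10.3  34.9  67.5  -3.5  86.9  70.5]
[ 0.6535 -0.0236  0.2714] [ 0.4308 -0.5537  0.8452]
[[-0.046, -0.002, 0.017, 0.001, -0.001, -0.001, 0.0], [-0.096, -0.002, 0.022, 0.001, -0.001, -0.001, 0.0], [-0.125, -0.002, 0.017, 0.001, 0.006, -0.0, 0.0], [-0.164, -0.002, 0.014, 0.001, 0.015, -0.0, 0.0], [-0.203, -0.001, 0.014, 0.001, 0.023, -0.0, 0.0], [-0.242, -0.001, 0.017, 0.001, 0.032, -0.0, 0.0], [-0.281, -0.001, 0.023, 0.001, 0.041, -0.0, 0.0], [-0.318, -0.001, 0.033, 0.001, 0.05, -0.0, 0.0], [-0.355, -0.001, 0.046, 0.001, 0.059, -0.0, 0.0], [-0.39, -0.001, 0.062, 0.001, 0.067, -0.0, 0.0]]
```

Emit:
move_arm([
  [-0.046,-0.002,0.017,0.001,-0.001,-0.001,0],
  [-0.096,-0.002,0.022,0.001,-0.001,-0.001,0],
  [-0.125,-0.002,0.017,0.001,0.006,0,0],
  [-0.164,-0.002,0.014,0.001,0.015,0,0],
  [-0.203,-0.001,0.014,0.001,0.023,0,0],
  [-0.242,-0.001,0.017,0.001,0.032,0,0],
  [-0.281,-0.001,0.023,0.001,0.041,0,0],
  [-0.318,-0.001,0.033,0.001,0.05,0,0],
  [-0.355,-0.001,0.046,0.001,0.059,0,0],
  [-0.39,-0.001,0.062,0.001,0.067,0,0],
])

```text
time_s: 23.73
position: [0.5406, -0.0436, 0.2774]
tcp_rot: [[0.984, 0.169, 0.052], [0.169, -0.986, 0.005], [0.052, 0.004, -0.999]]
force: [1.3, 0.1, 2.6]
opening: 0.001
grasp_force: 1.2
```

Run:
```python
from h import *
incase()
al=lambda th:-60-40*th/2.165
rows([lidpose(t,al(t)) for t in np.linspace(1.42,.7,10)])
```

```text
case mm [126.8   43.84 174.98] roterr [ -0.25 -27.03  -0.03] t 23.7333 op 0.1 gf 1.211967563504004 F [ 2.4 -0.2  1.6] j [-17.   19.7  93.    1.2  64.6  62.7]
[[-0.048, -0.004, 0.023, 0.001, 0.004, -0.0, 0.0], [-0.082, -0.004, 0.036, 0.001, 0.013, -0.0, 0.0], [-0.115, -0.004, 0.051, 0.001, 0.021, -0.0, 0.0], [-0.146, -0.004, 0.069, 0.001, 0.029, -0.0, 0.0], [-0.176, -0.004, 0.089, 0.001, 0.037, -0.0, 0.0], [-0.204, -0.004, 0.111, 0.001, 0.045, -0.0, 0.0], [-0.23, -0.004, 0.135, 0.001, 0.054, -0.0, 0.0], [-0.254, -0.004, 0.162, 0.001, 0.062, -0.0, 0.0], [-0.276, -0.005, 0.19, 0.001, 0.07, 0.0, 0.0], [-0.295, -0.005, 0.22, 0.001, 0.078, 0.0, 0.0]]
```

Contact force of about 3 N along the push: the lid is coming along.

Emit:
move_arm([
  [-0.048,-0.004,0.023,0.001,0.004,0,0],
  [-0.082,-0.004,0.036,0.001,0.013,0,0],
  [-0.115,-0.004,0.051,0.001,0.021,0,0],
  [-0.146,-0.004,0.069,0.001,0.029,0,0],
  [-0.176,-0.004,0.089,0.001,0.037,0,0],
  [-0.204,-0.004,0.111,0.001,0.045,0,0],
  [-0.23,-0.004,0.135,0.001,0.054,0,0],
  [-0.254,-0.004,0.162,0.001,0.062,0,0],
  [-0.276,-0.005,0.19,0.001,0.07,0,0],
  [-0.295,-0.005,0.22,0.001,0.078,0,0],
])

```text
time_s: 24.57
position: [0.4556, -0.0575, 0.2063]
tcp_rot: [[0.943, 0.169, 0.286], [0.163, -0.986, 0.046], [0.289, 0.003, -0.957]]
force: [1.2, 0.0, 0.1]
opening: 0.008
grasp_force: 0.4
```

Run:
```python
from h import *
incase()
al=lambda th:-60-40*th/2.165
rows([lidpose(t,al(t)) for t in [.63,.56,.49,.42,.35,.28,.21,.15,.09,.05]])
```

```text
case mm [ 16.69  44.58 156.45] roterr [ -0.14 -13.18  -0.06] t 24.5667 op 0.7 gf 0.4128200380364433 F [ 1.1 -0.2 -0.5] j [-27.9  15.4 118.2  18.1  34.2  38.4]
[[-0.017, -0.001, 0.022, 0.001, 0.009, 0.0, 0.0], [-0.036, -0.002, 0.046, 0.001, 0.016, 0.0, 0.0], [-0.054, -0.002, 0.071, 0.001, 0.023, 0.0, 0.0], [-0.069, -0.002, 0.098, 0.001, 0.03, 0.0, 0.0], [-0.083, -0.002, 0.125, 0.001, 0.037, 0.0, 0.0], [-0.095, -0.002, 0.154, 0.001, 0.044, 0.0, 0.0], [-0.105, -0.002, 0.183, 0.001, 0.052, 0.0, 0.0], [-0.112, -0.002, 0.208, 0.001, 0.058, 0.0, 0.0], [-0.117, -0.002, 0.234, 0.001, 0.064, 0.0, 0.0], [-0.119, -0.002, 0.251, 0.001, 0.068, 0.0, 0.0]]
```

Emit:
move_arm([
  [-0.017,-0.001,0.022,0.001,0.009,0,0],
  [-0.036,-0.002,0.046,0.001,0.016,0,0],
  [-0.054,-0.002,0.071,0.001,0.023,0,0],
  [-0.069,-0.002,0.098,0.001,0.03,0,0],
  [-0.083,-0.002,0.125,0.001,0.037,0,0],
  [-0.095,-0.002,0.154,0.001,0.044,0,0],
  [-0.105,-0.002,0.183,0.001,0.052,0,0],
  [-0.112,-0.002,0.208,0.001,0.058,0,0],
  [-0.117,-0.002,0.234,0.001,0.064,0,0],
  [-0.119,-0.002,0.251,0.001,0.068,0,0],
])

```text
time_s: 25.4
position: [0.4433, -0.0585, 0.1257]
tcp_rot: [[0.864, 0.172, 0.473], [0.15, -0.985, 0.085], [0.481, -0.002, -0.877]]
force: [-0.0, 1.4, 0.7]
opening: 0.003
grasp_force: 0.3
```

Run:
```python
from h import *
incase()
rows([lidpose(t,-60-18*t) for t in [.03,.015,0,-.01,-.015]])
```

```text
case mm [-34.31  45.59  92.75] roterr [ 0.19 -1.26 -0.07] t 25.4 op 0.2 gf 0.3099903716724839 F [0.6 1.4 0.5] j [-36.   28.4 133.2  96.4  20.4 -48.9]
[[-0.006, 0.002, 0.014, -0.001, 0.004, 0.0, 0.0], [-0.008, 0.002, 0.02, -0.001, 0.006, 0.0, 0.0], [-0.01, 0.002, 0.026, -0.001, 0.007, 0.0, 0.0], [-0.011, 0.002, 0.03, -0.001, 0.008, 0.0, 0.0], [-0.012, 0.002, 0.032, -0.001, 0.009, 0.0, 0.0]]
```

Emit:
move_arm([
  [-0.006,0.002,0.014,0,0.004,0,0],
  [-0.008,0.002,0.02,0,0.006,0,0],
  [-0.01,0.002,0.026,0,0.007,0,0],
  [-0.011,0.002,0.03,0,0.008,0,0],
  [-0.012,0.002,0.033,0,0.009,0,0],
  [-0.012,0.002,0.033,0,0.009,0,0],
])

```text
time_s: 25.9
position: [0.4439, -0.0588, 0.1175]
tcp_rot: [[0.85, 0.168, 0.5], [0.144, -0.986, 0.087], [0.507, -0.002, -0.862]]
force: [-16.3, -5.9, 34.4]
opening: 0.003
grasp_force: 19.3
```

```bash
cat > lidth.py <<'E'
from h import *
def lidfit(ths,cams=('scene','top')):
    T=np.zeros(len(ths));
    E=[((-161,-88,0),(-161,88,0)),((-161,-88,36),(-161,88,36)),((-20,-93,36),(-155,-93,36)),((-20,93,36),(-155,93,36))]
    for n in cams:
        c=cap(n);g=cv2.cvtColor(cv2.GaussianBlur(c['image'],(0,0),1),cv2.COLOR_BGR2GRAY).astype(np.float32)
        gx,gy=cv2.Sobel(g,cv2.CV_32F,1,0),cv2.Sobel(g,cv2.CV_32F,0,1);s=[]
        for th in ths:
            o=0
            for a,b in E:
                a,b=np.array(a,float),np.array(b,float);p=np.array([proj(c,lidp(th,*(a+(b-a)*k))) for k in np.linspace(0,1,50)],np.float32)
                d=p[-1]-p[0];m=np.array([-d[1],d[0]])/np.linalg.norm(d);f=lambda I:cv2.remap(I,p[None,:,0].copy(),p[None,:,1].copy(),cv2.INTER_LINEAR)[0]
                o+=abs(np.median(f(gx)*m[0]+f(gy)*m[1]))
            s.append(o)
        print(n,np.round(s).astype(int))
E
python3 - <<'E'
from lidth import *
incase();lidfit(np.arange(-.08,.4,.04))
E
```

```text
case mm [-37.91  45.19  85.41] roterr [0.06 0.48 0.11] t 25.9 op 0.2 gf 19.338907236233354 F [ 2.4 -3.1 38.4] j [-37.   30.8 134.8 108.4  22.9 -62.2]
scene [240 287 290 255 194 125 103  89  58  26  27  17]
top [249 263 263 253 240 216 220 215 204 200 196 194]
```

The lid is down: the tip reads 85.4 mm (expected 85 mm for shut) with 38 N pressing. I back off and go to the knob.

```bash
cat >> h.py <<'E'
def TK(d): return TR@Ro.from_rotvec([0,0,np.radians(d)]).as_matrix()
E
python3 - <<'E'
from h import *
seq([(TK(45),cp(-50,10,140)),(TK(94),cp(-54.5,0,140)),(TK(94),cp(-54.5,0,91.5))])
E
```

```text
0 inc [-0.0386, 0.1172, -0.1824, -0.0013, -0.0023, 0.2496] rows>= 7
1 inc [0.013, 0.0342, -0.0, -0.0, 0.0, 0.2722] rows>= 7
2 inc [0.0, -0.0, 0.1617, 0.0, 0.0, 0.0] rows>= 2
```

Emit:
move_arm([
  [0,0,-0.01,0,0,0,0],
  [0,0,-0.06,-0.001,-0.002,0,0],
  [0,0,-0.182,-0.001,-0.002,0,0.3],
  [-0.038,0.117,-0.182,-0.001,-0.002,0.25,0.5],
  [-0.038,0.117,-0.182,-0.001,-0.002,0.25,0.5],
  [-0.038,0.117,-0.182,-0.001,-0.002,0.25,0.5],
  [-0.038,0.117,-0.182,-0.001,-0.002,0.25,0.5],
  [-0.038,0.117,-0.182,-0.001,-0.002,0.25,0.5],
  [-0.038,0.117,-0.182,-0.001,-0.002,0.25,0.5],
  [-0.038,0.117,-0.182,-0.001,-0.002,0.25,0.5],
])

```text
time_s: 26.83
position: [0.4139, -0.1006, 0.1567]
tcp_rot: [[0.723, -0.487, 0.49], [-0.596, -0.799, 0.086], [0.349, -0.354, -0.867]]
force: [-0.1, -0.8, -0.7]
opening: 0.469
grasp_force: 0.0
```

Run:
```python
from lidth import *
incase();lidfit(np.arange(-.08,.4,.04))
seq([(TK(94),cp(-54.5,0,140)),(TK(94),cp(-54.5,0,91.5))])
```

```text
case mm [-50.07   9.13 137.71] roterr [ 0.06 -0.21 45.2 ] t 26.8333 op 40.8 gf 0.0 F [-0.6 -0.8 -0.5] j [-47.   22.6 134.1  77.3  25.3   6.3]
scene [485 581 534 416 274 154 111 130  98  61  36  47]
top [294 293 275 262 220 215 222 239 229 219 213 207]
0 inc [0.0129, 0.0322, -0.0082, 0.0008, 0.0014, 0.2727] rows>= 7
1 inc [0.0, -0.0, 0.1617, 0.0, 0.0, 0.0] rows>= 2
```

Emit:
move_arm([
  [0.013,0.032,-0.008,0.001,0.001,0.273,0.5],
  [0.013,0.032,-0.008,0.001,0.001,0.273,0.5],
  [0.013,0.032,-0.008,0.001,0.001,0.273,0.5],
  [0.013,0.032,-0.008,0.001,0.001,0.273,0.5],
  [0.013,0.032,-0.008,0.001,0.001,0.273,0.5],
  [0.013,0.032,-0.008,0.001,0.001,0.273,0.5],
  [0.013,0.032,-0.008,0.001,0.001,0.273,0.5],
  [0.013,0.032,-0.008,0.001,0.001,0.273,0.5],
  [0.013,0.032,-0.008,0.001,0.001,0.273,0.5],
])

```text
time_s: 27.68
position: [0.4093, -0.109, 0.1553]
tcp_rot: [[0.112, -0.865, 0.49], [-0.993, -0.079, 0.089], [-0.038, -0.496, -0.867]]
force: [0.5, 0.7, -0.7]
opening: 0.499
grasp_force: 0.0
```

Run:
```python
from h import *
incase()
seq([(TK(94),cp(-54.5,0,92))])
```

```text
case mm [-55.96   1.59 139.41] roterr [ 0.07 -0.34 93.95] t 27.6833 op 43.4 gf 0.0 F [ 0.2  0.6 -0.9] j [-48.9  22.9 134.2  76.5  26.1  53.9]
0 inc [0.0056, -0.0057, 0.158, 0.001, 0.0014, 0.0003] rows>= 2
```

Emit:
move_arm([
  [0.0056,-0.0057,0.03,0.001,0.0014,0,0.5],
  [0.0056,-0.0057,0.07,0.001,0.0014,0,0.5],
  [0.0056,-0.0057,0.11,0.001,0.0014,0,0.5],
  [0.0056,-0.0057,0.145,0.001,0.0014,0,0.5],
  [0.0056,-0.0057,0.158,0.001,0.0014,0,0.5],
  [0.0056,-0.0057,0.158,0.001,0.0014,0,0.5],
])

```text
time_s: 28.18
position: [0.4338, -0.1056, 0.1135]
tcp_rot: [[0.109, -0.864, 0.491], [-0.993, -0.076, 0.087], [-0.038, -0.497, -0.867]]
force: [-0.8, 0.3, -0.1]
opening: 0.501
grasp_force: 0.0
```

Run:
```python
from h import *
incase()
seq([(TK(94),cp(-54.5,0,92))])
```

```text
case mm [-55.36   0.85  90.86] roterr [ 0.03 -0.2  94.06] t 28.1833 op 43.6 gf 0.0 F [-0.7  0.4  0.3] j [-44.8  31.3 133.6  97.   24.3  35.7]
0 inc [0.0026, -0.0031, -0.0038, 0.0006, 0.0008, -0.0004] rows>= 1
```

Now close on the wing, fine-centring.

Emit:
move_arm([
  [0.002,-0.002,-0.003,0,0,0,0.3],
  [0.002,-0.002,-0.003,0,0,0,0.15],
  [0.002,-0.002,-0.003,0,0,0,0],
  [0.002,-0.002,-0.003,0,0,0,0],
  [0.002,-0.002,-0.003,0,0,0,0],
  [0.002,-0.002,-0.003,0,0,0,0],
  [0.002,-0.002,-0.003,0,0,0,0],
  [0.002,-0.002,-0.003,0,0,0,0],
  [0.002,-0.002,-0.003,0,0,0,0],
])

```text
time_s: 28.93
position: [0.4324, -0.1058, 0.1147]
tcp_rot: [[0.106, -0.866, 0.489], [-0.994, -0.073, 0.086], [-0.039, -0.495, -0.868]]
force: [-4.1, -1.6, 2.8]
opening: 0.096
grasp_force: 30.0
```

Run:
```python
from h import *
incase()
```

```text
case mm [-55.99   0.87  92.59] roterr [-0.07 -0.28 94.29] t 28.9333 op 8.3 gf 29.96373027563095 F [-2.3 -0.9  4.6] j [-45.   31.  133.6  96.2  24.2  36.6]
```

Emit:
move_arm([
  [0,0,0,0,0,0.039,0],
  [0,0,0,0,0,0.078,0],
  [0,0,0,0,0,0.117,0],
  [0,0,0,0,0,0.156,0],
  [0,0,0,0,0,0.195,0],
  [0,0,0,0,0,0.234,0],
  [0,0,0,0,0,0.273,0],
  [0,0,0,0,0,0.3,0],
  [0,0,0,0,0,0.3,0],
])

```text
time_s: 29.68
position: [0.4332, -0.1061, 0.1151]
tcp_rot: [[-0.638, -0.593, 0.491], [-0.642, 0.762, 0.086], [-0.425, -0.26, -0.867]]
force: [-2.5, -1.8, 5.0]
opening: 0.102
grasp_force: 30.0
```

Run:
```python
from h import *
incase();print(bot.read_state()['moment'])
seq([(TK(174),cp(-55.5,.5,92))])
```

```text
case mm [-55.17   0.43  92.58] roterr [ -0.1   -0.18 148.38] t 29.6833 op 8.9 gf 29.989601969718933 F [ 0.1 -1.4  5.7] j [-45.   31.  133.6  96.3  24.2  90.7]
[-0.1686  0.491  -0.187 ]
0 inc [0.0008, 0.0008, 0.0019, 0.0008, -0.0004, 0.1423] rows>= 4
```

Emit:
move_arm([
  [0,0,0,0,0,0.038,0],
  [0,0,0,0,0,0.076,0],
  [0,0,0,0,0,0.114,0],
  [0,0,0,0,0,0.135,0],
  [0,0,0,0,0,0.147,0],
  [0,0,0,0,0,0.147,0],
  [0,0,0,0,0,0.147,0],
])

```text
time_s: 30.27
position: [0.4334, -0.1065, 0.1151]
tcp_rot: [[-0.835, -0.249, 0.491], [-0.238, 0.967, 0.085], [-0.496, -0.046, -0.867]]
force: [-3.1, -3.4, 5.3]
opening: 0.099
grasp_force: 30.0
```

Run:
```python
from h import *
incase();st=bot.read_state();print(np.array(st['tcp_rot']).T@np.array(st['moment']))
```

```text
case mm [-55.03   0.    92.56] roterr [ -0.14  -0.1  174.63] t 30.2667 op 8.6 gf 29.9869367480278 F [-0.5 -2.8  6.5] j [-45.   31.  133.5  96.3  24.2 116.9]
[0.258  0.3969 0.0758]
```

Emit:
move_arm([
  [0,0,0,0,0,0,0.4],
  [0,0,0,0,0,0,0.5],
  [0,0,0,0,0,0,0.5],
  [0,0,0,0,0,0,0.5],
  [0,0,-0.06,0,0,0,0.5],
  [0,0,-0.15,0,0,0,0.5],
  [0,0,-0.25,0,0,0,0.5],
  [0,0,-0.35,0,0,0,0.5],
  [0,0,-0.35,0,0,0,0.5],
  [0,0,-0.35,0,0,0,0.5],
])

```text
time_s: 31.1
position: [0.3814, -0.1152, 0.2075]
tcp_rot: [[-0.834, -0.248, 0.492], [-0.238, 0.968, 0.084], [-0.497, -0.047, -0.866]]
force: [-0.6, 0.1, -0.4]
opening: 0.498
grasp_force: 0.0
```

Run:
```python
from lidth import *
incase();lidfit(np.arange(-.08,.2,.04))
# wing angle: low gradient check by dark elongated blob in wrist view around knob, rectified to lid face
w=cap('wrist');print(proj(w,cp(-54.5,0,99)))
xs=np.arange(-30,31,.5);G=np.array([[proj(w,cp(-54.5+a,b,99)) for b in xs] for a in xs],np.float32)
I=cv2.remap(cv2.cvtColor(w['image'],cv2.COLOR_BGR2GRAY),G[...,0],G[...,1],cv2.INTER_LINEAR)
print(cv2.resize(I,(13,13),interpolation=cv2.INTER_AREA))
```

```text
case mm [-54.58   0.2  198.92] roterr [ -0.05   0.06 174.62] t 31.1 op 43.3 gf 0.0 F [-0.7  0.2 -0.1] j [-54.5  12.  133.3  55.   33.3 153.7]
scene [351 394 361 235 131  63  17  10]
top [315 364 383 372 339 302 286 300]
[280.2998 209.0822]
[[154 154 154 155 154 125  89 127 154 155 155 155 156]
 [157 157 157 157 152  99  67 119 157 156 156 156 156]
 [157 157 157 153 166  69  30 167 148 155 156 156 156]
 [157 157 157 172 208  60  45  97 218 160 157 156 156]
 [158 158 157 212 134  50  49  42 150 186 157 157 157]
 [158 158 157 220 116  53  52  41 144 197 157 157 157]
 [158 158 158 199 180  58  54  41 203 181 157 157 157]
 [158 158 158 161 215 153  55 109 202 157 157 157 157]
 [158 158 158 158 159 141  55  81 157 157 157 157 157]
 [158 158 158 158 158 144  54  82 158 158 157 157 157]
 [158 158 158 158 158 158 150 157 158 158 158 158 157]
 [159 158 158 158 158 158 158 158 158 158 158 158 157]
 [154 159 158 158 158 158 158 158 158 158 158 158 157]]
```

The rectified view shows the wing square to the free edge, and the lid edges match the shut position. Handing in.

```bash
python3 -c "
from h import *
print(workorder.hand_in())"
```

```text
the job is handed in; nothing more can be done
None
```

The job is handed in (no verdict was returned): both foam blocks are down on the case floor in their gaps, the lid is shut, and the wing knob is turned to about 1.48 rad, with the arm clear, at about 31 s on the robot's clock.

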